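# Fill a packing tube with pulley wheels up to the red line

### The arm

A 6-joint arm with a two-finger parallel gripper is mounted at the origin on the work surface. World frame = base frame: x ahead of the robot, y to its left, z up, the work surface at z = 0. Lengths are in m, angles in rad, forces in N, time in s.
With the tool pointing down it reaches from about 0.275 to 0.85 m from the base axis. Payload 5.2 kg.
Tool frame: the origin (TCP) lies at the very end of the fingers, on their centre line; the grasp point (between the pads) lies 19 mm behind it; z points along the fingers, x is the direction in which the jaws open and shut, and the axes are right-handed (so a half turn about z gives the same grasp; the last joint's range is limited). The gripper opens to 85 mm and grips with 20 to 120 N. Pads are 22 mm wide; open, the fingers measure 114 mm over their backs; the gripper's body (76 mm by 85 mm) begins 54 mm behind the grasp point. The pads swing forward as they close: fully open they stand 13 mm farther back than shut.
Start: joints at [-1.513, 0.259, 1.535, -0, 1.348, -0.203], TCP at [0.142, -0.531, 0.231] pointing down, gripper open.
Joint ranges: [-3.14, 3.14], [-0.91, 2.08], [0.19, 2.58], [-1.22, 4.36], [0.22, 2.71], [-3.12, 3.12]. Speed limits (rad/s): [2.57, 2.57, 3.14, 3.14, 3.14, 3.14].

### API

Orientations are given as a rotation vector (axis times angle).
In Python, from workcell import r gives the robot as it stands.
- The arm moves only by the tool move_arm, never from a script. Its argument "commands" is a list of rows, each a list of 3 entries, a list of its own where there are three numbers: the turn, a rotation vector about the tool's x, y, z in rad, then the shift along the tool's x, y, z in mm, then the opening in per cent of the stroke, from 0 (shut) to 100 (fully open). A call has 1 to 12 rows; each row shifts and turns the commanded pose from where the row before left it, along the tool's axes as they then stand; what a row does not reach is not made up. A row lasts 1/12 s, in which the tool goes at most 41.7 mm and 7.16 degrees, less where a joint would pass 70% of its speed; a pose out of reach is approached as far as the arm can. A call with a gripper value outside its range is refused whole. The fingers move at their own pace and stop on an object; "force" is the grip in N (left out, the last holds). Time passes only in rows, so rows that do not move let the fingers close. It gives the time, the measured TCP pose, the force and the opening at its end, in the units of the state.
- r.get_obs(): the state, without advancing time (a new reading comes with each control period).
- r.read_camera(name): name is "side" or "top"; returns the picture (400x640x3 uint8, red, green, blue); there is no depth.
- r.camera_params(name): a dict with "intrinsics" (3x3 intrinsics, pixels), "rvec" (rotation vector, rad) and "tvec" (3), from world to camera coordinates, as OpenCV has them. Camera axes: x right, y down, z forward; pixel columns grow to the right and rows downward; lengths in m; the calibration is good to about 2 mm. A picture is of the moment at which its call begins. camera_params takes no time and is no camera call.
- r.sign_off(): hands the job in, once; it reports no verdict.
The state is a dict: "time_s": time; "qpos": joint angles; "qvel": joint speeds; "joint_torque": joint torques, N m; "tcp_pos": TCP position; "eef_rot": TCP orientation; "wrist_force": force on the tool from outside, world axes, zero at the start; "wrist_torque": the same for the moment, N m; "gripper_width": opening from 0.0 (shut) to 1.0 (fully open).
Only numpy, scipy, OpenCV 4.12 (cv2) and the standard library are available. Lean on these libraries where they do the work, as an engineer would, in place of code of your own. Each camera call takes 0.05 s, during which the arm holds its last target.

### The job

Use the yellow puller to pull the snug black cap straight up off the clear packing tube, and stand the puller back on its green mat the way it stood, with the cap still resting level in it. Then stack pulley wheels (blue are 18 mm thick, orange 26 mm) flat inside the tube until the top of the stack is level with the red line, 62 mm above the tube's floor. Leave unused wheels on the bench, do not knock over or shift the other things, and keep the fingers off the cap while it is on the tube.

Things in the scene. Friction and masses are not known exactly. Their poses are not given: they have to be found in the camera images.
- tube: Clear plastic packing tube, upright, fixed on a round metal foot (diameter 124 mm, 6 mm thick). Origin: centre of the foot's underside, on the bench; z up. Bore 96 mm, outside 104 mm, inner floor 6 mm and open rim 80 mm above the bench. Four small sprung catches on its outside near the rim grip the cap's skirt; none sticks into the bore.
- red_line (a point): Point on the tube's axis at the height of the red line printed round the tube's outer face: 62 mm above the tube's inner floor (68 mm above the bench, 12 mm below the rim).
- cap: Black over-cap, snug on the tube at the start: diameter 126 mm, 15 mm high, skirt reaching 9 mm down outside the tube. Origin: centre of the skirt's underside, 71 mm above the bench while on the tube (top at 86 mm); z up. The skirt's underside stands 11 mm out beyond the tube wall: hook there. 5 to 10 N straight up frees it; the catches let go after about 7 mm.
- puller: Yellow cap puller on its mat, 0.30 kg. Origin: centre between its feet, underside; z up. Feet: two inward lips 6 mm thick, x -30 to 30 mm, |y| 56 to 74 mm. Side arms 36 mm long in x, 136 mm between inner faces. Bridge 36 mm in x, 148 mm in y, underside 40 and top 48 mm above the feet. Open at both x ends: it slides along its x over the tube, lips below the skirt, bridge above the cap.
- puller_grip (a point): Middle of the puller's handle, 80 mm above its feet. The handle is an upright black block, 20 mm (puller's x) by 60 mm (y), from 48 to 100 mm above the feet; grip across the 20 mm.
- mat: Flat green mat, fixed, 90 mm (x) by 170 mm (y), 3 mm thick. Origin: centre of its underside; the puller stands on it at the start, its y along the mat's y.
- thin1: Thin blue pulley wheel lying flat, 18 mm thick, diameter 86 mm, about 100 g. Origin: centre of its underside; z up. A steel hub, 18 mm in diameter and level with the rim's top, stands in an open round pocket (inner diameter 78 mm, 14 mm deep, floor 4 mm thick): pinch the hub from above with both fingers in the pocket. Wheels stack flat on one another.
- thin1_top (a point): Centre of that wheel's top face, 18 mm above its underside.
- thin2: Thin blue pulley wheel lying flat, 18 mm thick, diameter 86 mm, about 100 g. Origin: centre of its underside; z up. A steel hub, 18 mm in diameter and level with the rim's top, stands in an open round pocket (inner diameter 78 mm, 14 mm deep, floor 4 mm thick): pinch the hub from above with both fingers in the pocket. Wheels stack flat on one another.
- thin2_top (a point): Centre of that wheel's top face, 18 mm above its underside.
- thin3: Thin blue pulley wheel lying flat, 18 mm thick, diameter 86 mm, about 100 g. Origin: centre of its underside; z up. A steel hub, 18 mm in diameter and level with the rim's top, stands in an open round pocket (inner diameter 78 mm, 14 mm deep, floor 4 mm thick): pinch the hub from above with both fingers in the pocket. Wheels stack flat on one another.
- thin3_top (a point): Centre of that wheel's top face, 18 mm above its underside.
- thick1: Thick orange pulley wheel lying flat, 26 mm thick, diameter 86 mm, about 150 g. Origin: centre of its underside; z up. A steel hub, 18 mm in diameter and level with the rim's top, stands in an open round pocket (inner diameter 78 mm, 22 mm deep, floor 4 mm thick): pinch the hub from above with both fingers in the pocket. Wheels stack flat on one another.
- thick1_top (a point): Centre of that wheel's top face, 26 mm above its underside.
- thick2: Thick orange pulley wheel lying flat, 26 mm thick, diameter 86 mm, about 150 g. Origin: centre of its underside; z up. A steel hub, 18 mm in diameter and level with the rim's top, stands in an open round pocket (inner diameter 78 mm, 22 mm deep, floor 4 mm thick): pinch the hub from above with both fingers in the pocket. Wheels stack flat on one another.
- thick2_top (a point): Centre of that wheel's top face, 26 mm above its underside.
- spray: Bystander: upright blue spray can, diameter 60 mm, 180 mm tall, loose. Origin: centre of its underside.
- bottle: Bystander: upright white bottle, diameter 64 mm, 170 mm tall, loose. Origin: centre of its underside.
- oiler: Bystander: slim red oiler bottle, diameter 32 mm, 115 mm tall, loose and easily knocked over. Origin: centre of its underside.
- bracket: Bystander: low steel angle bracket, 34 by 44 mm, 36 mm tall, loose. Origin: centre of its underside.
- tape: Bystander: roll of brown tape lying flat, diameter 84 mm, 45 mm tall, fixed. Origin: centre of its underside.
- tin: Bystander: low metal tin, diameter 68 mm, 50 mm tall, fixed. Origin: centre of its underside.
- carton: Bystander: closed cardboard carton, 110 (x) by 80 (y) by 100 mm tall, fixed. Origin: centre of its underside.
- bin: Bystander: open red parts bin, 110 (x) by 80 (y) by 70 mm tall, fixed. Origin: centre of its underside.

How it is judged:
By the outcome, as a careful person would: the job done as asked, in the order asked, and still so for the second after the job is handed in, with the robot touching nothing.
It also fails if it takes over 72 s, if anything falls off the work surface, if the arm or the gripper's body presses on something with over 40 N, if the wrist force passes 120 N, or if a joint passes its speed limit or range.

## Working session

There is one attempt and no reset: what is moved stays moved. The work goes in short steps, Python scripts to look and compute and a tool call to move; the robot and the scene stay as the last step left them, time stands still between calls to the robot, and variables do not carry over. Pictures are saved under pics/ and viewed, and the job is handed in when it is done.

Besides the shell and the picture viewer there is one more tool, called after "Call:" as name([rows], argument=value, ...), one row to a line, values as JSON. move_arm: Moves the arm, as the interface text tells. Its arguments: {"type":"object","properties":{"commands":{"type":"array"},"force":{"type":"number"}},"required":["commands"]}

```bash
ls; mkdir -p pics
python3 - <<'E'
from workcell import r
import cv2
o=r.get_obs()
print(o)
for n in("side","top"):
    cv2.imwrite(f"pics/{n}0.png",r.read_camera(n)[:,:,::-1]); print(n,r.camera_params(n))
E
```

```text
pics
{'time_s': 0.0, 'qpos': array([-1.51283019e+00,  2.59335499e-01,  1.53611043e+00, -9.60804029e-06,
        1.34801702e+00, -2.02805063e-01]), 'qvel': array([-0.00113268,  0.00021512,  0.00157259, -0.00021   ,  0.00108247,
        0.00079374]), 'joint_torque': array([-7.97338853e-04, -4.46024358e+01, -2.90574306e+01, -2.84067009e-04,
        1.15102818e-02, -5.85912812e-07]), 'tcp_pos': array([ 0.14178852, -0.53084308,  0.23046777]), 'eef_rot': array([-2.49029400e+00,  1.91290042e+00,  1.93187772e-03]), 'wrist_force': array([-0.11490402,  0.0729337 ,  0.05986684]), 'wrist_torque': array([ 0.00710329, -0.00315845,  0.01925269]), 'gripper_width': 0.996723927968101}
side {'intrinsics': array([[493.35949701,   0.        , 317.24757294],
       [  0.        , 493.35949701, 197.87397405],
       [  0.        ,   0.        ,   1.        ]]), 'rvec': array([ 2.32665514, -0.24291285,  0.10598961]), 'tvec': array([-0.50611253,  0.13616527,  1.22165534])}
top {'intrinsics': array([[489.73894429,   0.        , 317.67372859],
       [  0.        , 489.73894429, 196.01682024],
       [  0.        ,   0.        ,   1.        ]]), 'rvec': array([ 2.20721103, -2.1462653 ,  0.08105922]), 'tvec': array([-0.01526476,  0.52372434,  1.3378283 ])}
```

View pics/side0.png

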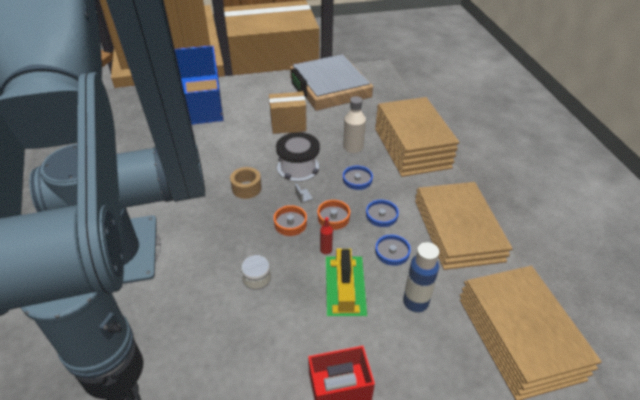

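View pics/top0.png

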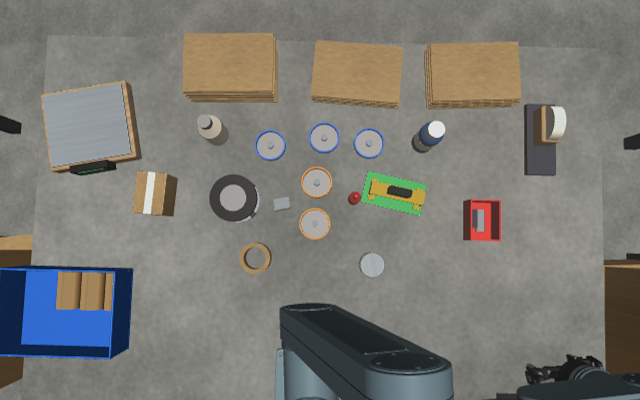

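```bash
cat > h.py <<'E'
import numpy as np, cv2
from workcell import r
def P(n): 
    c=r.camera_params(n); return c["intrinsics"],c["rvec"],c["tvec"]
def back(n,uv,z):
    K,rv,t=P(n); R=cv2.Rodrigues(rv)[0]
    uv=np.atleast_2d(uv).astype(float)
    d=np.c_[uv,np.ones(len(uv))]@np.linalg.inv(K).T@R
    C=-R.T@t
    s=(z-C[2])/d[:,2]
    return C+d*s[:,None]
def proj(n,X):
    K,rv,t=P(n); return cv2.projectPoints(np.atleast_2d(X).astype(float),rv,t,K,None)[0][:,0]
def snap(n,name,crop=None,s=1):
    im=np.ascontiguousarray(r.read_camera(n)[:,:,::-1]); cv2.imwrite(f"pics/{name}_raw.png",im)
    return im
E
python3 - <<'E'
import cv2
t=cv2.imread('pics/top0.png'); 
cv2.imwrite('pics/topz.png',cv2.resize(t[105:285,180:460],None,fx=2.85,fy=2.85,interpolation=cv2.INTER_CUBIC))
t=cv2.imread('pics/side0.png'); 
cv2.imwrite('pics/sidez.png',cv2.resize(t[120:320,220:450],None,fx=3,fy=3,interpolation=cv2.INTER_CUBIC))
E
```

```text
(no output)
```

View pics/topz.png

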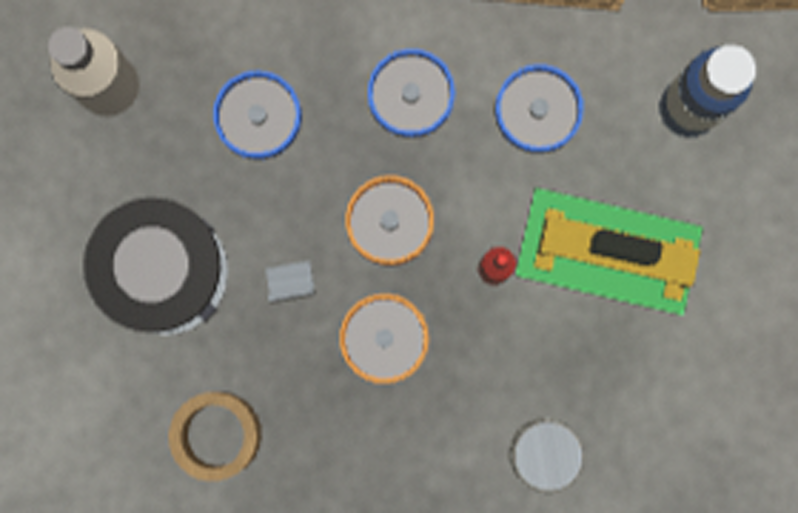

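View pics/sidez.png

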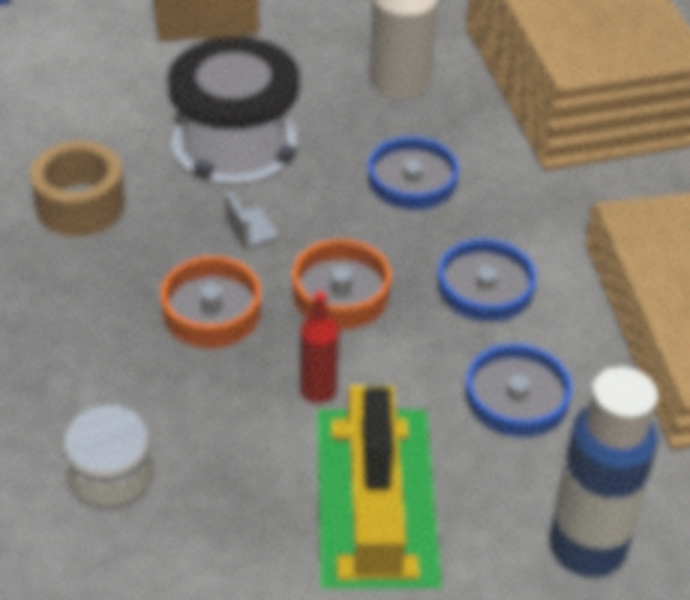

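```bash
cat >> h.py <<'E'
from scipy.optimize import minimize
def cyl(rad,z0,z1):
    a=np.linspace(0,2*np.pi,60,endpoint=False)
    return np.concatenate([np.c_[rad*np.cos(a),rad*np.sin(a),0*a+z] for z in(z0,z1)])
def box(x,y,z0,z1,cx=0,cy=0):
    return np.array([[cx+sx*x,cy+sy*y,z] for sx in(-1,1) for sy in(-1,1) for z in(z0,z1)])
def yawed(p,x,y,t):
    c,s=np.cos(t),np.sin(t); q=p.copy(); q[:,0]=c*p[:,0]-s*p[:,1]+x; q[:,1]=s*p[:,0]+c*p[:,1]+y; return q
def fit(n,mask,pts,x0,useyaw=False):
    """match convex hull of mask with hull of projected pts, by soft IoU on 8x raster"""
    S=8
    c=cv2.convexHull(np.argwhere(mask)[:,::-1].astype(np.float32))
    u0,v0=c[:,0].min(0)-12; w,h=(c[:,0].max(0)-c[:,0].min(0)+24)
    big=cv2.resize(mask[int(v0):int(v0+h),int(u0):int(u0+w)].astype(np.float32),None,fx=S,fy=S,interpolation=cv2.INTER_LINEAR)>.5
    q=cv2.convexHull(np.argwhere(big)[:,::-1].astype(np.int32))
    A=np.zeros(big.shape,np.uint8); cv2.fillConvexPoly(A,q,1)
    o=np.array([int(u0),int(v0)])
    def cost(p):
        X=yawed(pts,p[0],p[1],p[2] if useyaw else 0)
        uv=(proj(n,X)-o+.5)*S-.5
        B=np.zeros_like(A); cv2.fillConvexPoly(B,cv2.convexHull(np.round(uv*16).astype(np.int32)),1,shift=4)
        return 1-(A&B).sum()/(A|B).sum()
    x0=np.array(x0,float)[:3 if useyaw else 2]
    sim=np.array([x0]+[x0+d for d in (np.eye(len(x0))*np.array([.012,.012,.15])[:len(x0)])])
    s=minimize(cost,x0,method='Nelder-Mead',options=dict(initial_simplex=sim,xatol=1e-4,fatol=1e-5))
    s=minimize(cost,s.x,method='Nelder-Mead',options=dict(initial_simplex=s.x+(sim-x0)*.3,xatol=1e-4,fatol=1e-5))
    return s.x,s.fun
def comp(mask,uv,rad=None):
    k,l,st,c=cv2.connectedComponentsWithStats(mask.astype(np.uint8))
    d=[(np.hypot(*(c[i]-uv)) if st[i,4]>15 else 1e9) for i in range(1,k)]
    return l==1+int(np.argmin(d))
def masks(im):
    hsv=cv2.cvtColor(im,cv2.COLOR_BGR2HSV).astype(int); H,S,V=hsv[...,0],hsv[...,1],hsv[...,2]
    return dict(blue=(H>100)&(H<130)&(S>100),orange=(H>5)&(H<18)&(S>120),green=(H>45)&(H<75)&(S>100),yellow=(H>18)&(H<30)&(S>140),black=(V<75),red=((H<6)|(H>174))&(S>130))
E
cat > loc.py <<'E'
from h import *
T=cv2.imread('pics/top0.png');Sd=cv2.imread('pics/side0.png')
im={'top':T,'side':Sd}; M={k:masks(v) for k,v in im.items()}
B={'thin1':('blue',(270,145),(357,177),18,43),'thin2':('blue',(324,138),(382,212),18,43),'thin3':('blue',(368,142),(393,250),18,43),
'thick1':('orange',(317,182),(334,214),26,43),'thick2':('orange',(315,224),(291,220),26,43),}
for k,(c,a,b,h,rd) in B.items():
    for n,uv in(('top',a),('side',b)):
        x0=back(n,uv,h/1000)[0]
        m=comp(M[n][c],np.array(uv)); print(k,n,m.sum(),*fit(n,m,cyl(rd/1e3,0,h/1e3),x0))
for n,uv in(('top',(234,198)),('side',(298,148))):
    m=comp(M[n]['black'],np.array(uv)); print('cap',n,m.sum(),*fit(n,m,cyl(.063,.071,.086),back(n,uv,.08)[0]))
for n,uv in(('top',(398,192)),('side',(346,287))):
    x0=list(back(n,uv,.05)[0][:2])+[-.2]
    m=comp(M[n]['green']|M[n]['yellow']|(M[n]['black']),np.array(uv)); 
    print('all',n,m.sum())
    g=M[n]['green']&m; p=m&~g
    y=M[n]['yellow']&m
    pz=np.concatenate([box(.030,.009,0,.006,0,s*.065) for s in(-1,1)]+[box(.018,.074,.0,.048),box(.010,.030,.048,.1)]); pz[:,2]+=.003
    mt=box(.045,.085,0,.003)
    print('puller',n,*fit(n,comp(M[n]['yellow']|M[n]['black'],np.array(uv)),pz,x0,True))
    print('mat',n,*fit(n,g,mt,x0,True))
    hm=comp(M[n]['black'],np.array(uv)); hz=box(.010,.030,.051,.103); print('handle',n,*fit(n,hm,hz,x0,True))
E
python3 loc.py
```

```text
thin1 top 168 [0.66602409 0.13859191] 0.017729273586628014
thin1 side 247 [0.66503878 0.14181564] 0.06798390792890974
thin2 top 164 [ 0.69241057 -0.01318799] 0.02056523863821469
thin2 side 293 [ 0.69075662 -0.00981648] 0.05915775401069523
thin3 top 164 [ 0.68029406 -0.14038441] 0.028245033784469298
thin3 side 330 [ 0.67859764 -0.13732785] 0.054150498891352594
thick1 top 155 [0.56383736 0.00461438] 0.018138089988976813
thick1 side 387 [0.56241026 0.00657459] 0.040683405701340436
thick2 top 143 [0.44792884 0.00689636] 0.019015973417670806
thick2 side 444 [0.44667393 0.00892864] 0.03737650933040615
cap top 1125 [0.50842236 0.2228071 ] 0.032474669414391255
cap side 679 [0.50548802 0.22558869] 0.07609124957439561
all top 1774
puller top [ 0.53718123 -0.21696457 -0.19979589] 0.03821954136550365
mat top [ 0.54107178 -0.21255142 -0.20419128] 0.0071842984320807934
handle top [ 0.53740196 -0.21613741 -0.15712591] 0.11760962260548591
all side 2135
puller side [ 0.53491583 -0.21431282 -0.20788483] 0.07766953199617954
mat side [ 0.53909254 -0.20974982 -0.20731825] 0.03046503112413035
handle side [ 0.53684469 -0.2100548  -0.29025689] 0.27673044456949913
```

```bash
cat >> h.py <<'E'
from scipy.spatial.transform import Rotation as Ro
def plan(pos,yaw,verbose=True):
    o=r.get_obs(); R=Ro.from_rotvec(o['eef_rot']); p=o['tcp_pos']; M_=R.as_matrix()
    cur=np.arctan2(M_[1,0],M_[0,0])
    best=None
    for k in(-1,0,1,2):
        d=yaw+k*np.pi-cur; d=(d+np.pi)%(2*np.pi)-np.pi
        if best is None or abs(d)<abs(best): best=d
    tgt=Ro.from_euler('z',cur+best)*Ro.from_matrix(np.diag([1,-1,-1]))
    turn=(R.inv()*tgt).as_rotvec()
    d=np.array(pos)-p
    print('t',round(o['time_s'],2),'tcp',p.round(4),'yaw',round(cur,4),'q5',o['qpos'][5].round(3),'F',o['wrist_force'].round(1),'w',round(o['gripper_width'],3))
    print(' turn',turn.round(4),'alt(half turn) yaw d',round(best-np.sign(best)*np.pi,3),'| shift before turn',(M_.T@d*1e3).round(1),'| after turn',(tgt.as_matrix().T@d*1e3).round(1))
E
python3 - <<'E'
from h import *
for k,uv,z in(('spray',(432,128),.18),('spraybase',(420,148),0),('bottle',(205,120),.17),('oiler',(354,197),.08),('bracket',(281,204),.03),('tape',(255,258),.045),('tin',(372,265),.05),('carton',(150,193),.1),('bin',(482,220),.07)): print(k,back('top',uv,z)[0].round(3))
plan([.536,-.2155,.18],-.204)
E
```

```text
spray [ 0.688 -0.28   0.18 ]
spraybase [ 0.67  -0.287  0.   ]
bottle [0.695 0.286 0.17 ]
oiler [ 0.519 -0.097  0.08 ]
bracket [0.498 0.1   0.03 ]
tape [0.349 0.164 0.045]
tin [ 0.34  -0.152  0.05 ]
carton [0.513 0.438 0.1  ]
bin [ 0.468 -0.44   0.07 ]
t 0.1 tcp [ 0.1418 -0.5309  0.2306] yaw -1.31 q5 -0.203 F [ 0.3 -0.1  0.5] w 1.005
 turn [-1.100e-03  1.300e-03 -1.106e+00] alt(half turn) yaw d -2.036 | shift before turn [-203.  -462.2   51. ] | after turn [ 322.1 -388.8   50.6]
```

Call:
move_arm([
  [[0, 0, 0], [-17, -38, 0], 100],
  [[0, 0, 0], [-17, -38, 0], 100],
  [[0, 0, 0], [-17, -38, 0], 100],
  [[0, 0, 0], [-17, -38, 0], 100],
  [[0, 0, 0], [-17, -38, 0], 100],
  [[0, 0, 0], [-17, -38, 0], 100],
  [[0, 0, 0], [-17, -38, 0], 100],
  [[0, 0, 0], [-17, -38, 0], 100],
  [[0, 0, 0], [-17, -38, 0], 100],
  [[0, 0, 0], [-17, -38, 0], 100],
  [[0, 0, 0], [-17, -38, 0], 100],
  [[0, 0, 0], [-16, -38, 0], 100],
])

```text
time_s: 1.1
tcp_pos: [0.5312, -0.2157, 0.231]
eef_rot: [2.492, -1.913, -0.001]
wrist_force: [0.7, -0.8, -0.0]
gripper_width: 0.999
```

Call:
move_arm([
  [[0, 0, -0.1229], [0, 0, 0], 100],
  [[0, 0, -0.1229], [0, 0, 0], 100],
  [[0, 0, -0.1229], [0, 0, 0], 100],
  [[0, 0, -0.1229], [0, 0, 0], 100],
  [[0, 0, -0.1229], [0, 0, 0], 100],
  [[0, 0, -0.1229], [0, 0, 0], 100],
  [[0, 0, -0.1229], [0, 0, 0], 100],
  [[0, 0, -0.1229], [0, 0, 0], 100],
  [[0, 0, -0.1229], [0, 0, 0], 100],
  [[0, 0, 0], [0, 0, 0], 100],
  [[0, 0, 0], [0, 0, 0], 100],
], force=60)

```text
time_s: 2.02
tcp_pos: [0.5299, -0.2176, 0.2309]
eef_rot: [-3.124, 0.326, 0.001]
wrist_force: [-0.3, -0.6, -0.8]
gripper_width: 0.999
```

Run:
```python
from h import *
plan([.536,-.2155,.066],-.204)
a=snap('top','t1'); b=snap('side','s1')
cv2.imwrite('pics/j1.png',np.hstack([cv2.resize(a[120:260,300:460],None,fx=2.4,fy=2.4),cv2.resize(b[180:320,280:440],None,fx=2.4,fy=2.4)]))
```

```text
t 2.02 tcp [ 0.5299 -0.2176  0.2309] yaw -0.2076 q5 -0.377 F [-0.3 -0.6 -0.8] w 0.999
 turn [-0.0003  0.0008 -0.0036] alt(half turn) yaw d -3.138 | shift before turn [  5.7  -3.2 164.9] | after turn [  5.6  -3.3 164.9]
```

View pics/j1.png

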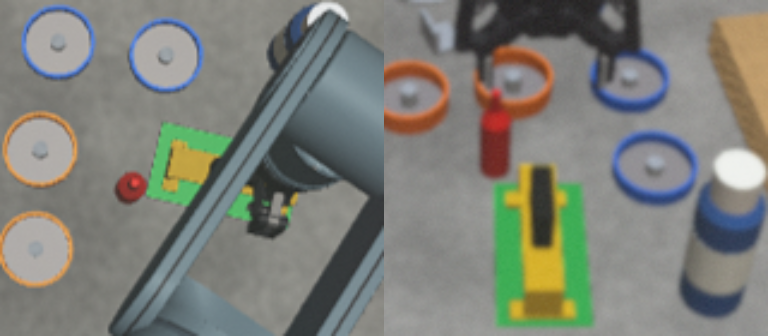

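Run:
```python
from h import *
o=r.get_obs(); R=Ro.from_rotvec(o['eef_rot']).as_matrix()
b=cv2.imread('pics/s1_raw.png')
u=[proj('side',o['tcp_pos']+R@np.array(v))[0] for v in([.0425,0,-.013],[-.0425,0,-.013],[.057,0,-.013],[-.057,0,-.013],[0,0,0])]
print(np.round(u,1))
c=cv2.resize(b[160:240,300:400],None,fx=8,fy=7,interpolation=cv2.INTER_CUBIC)
for p in u: cv2.circle(c,(int((p[0]-300+.5)*8),int((p[1]-160+.5)*7)),3,(0,255,255),1)
cv2.imwrite('pics/f1.png',c)
```

```text
[[367.9 214.2]
 [325.  214.2]
 [375.2 214.2]
 [317.7 214.2]
 [346.2 218.8]]
```

View pics/f1.png

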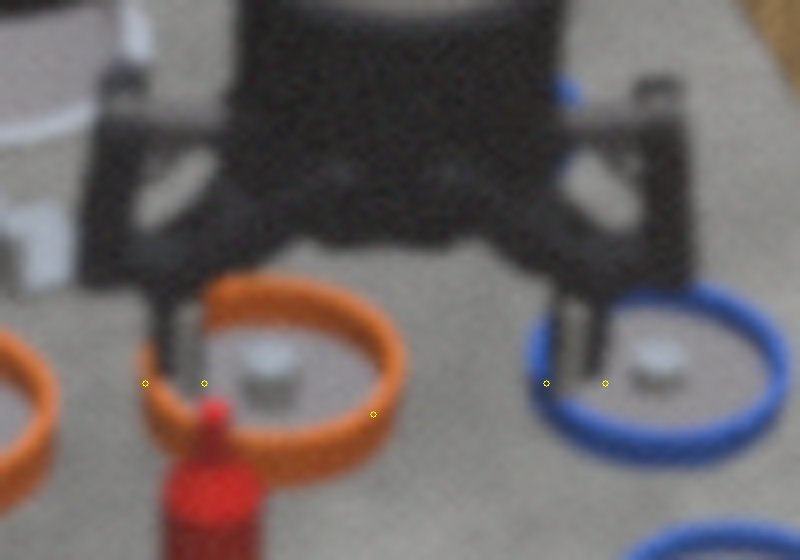

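Call:
move_arm([
  [[0, 0, 0], [5.7, -3.2, 30], 100],
  [[0, 0, 0], [0, 0, 30], 100],
  [[0, 0, 0], [0, 0, 30], 100],
  [[0, 0, 0], [0, 0, 30], 100],
  [[0, 0, 0], [0, 0, 25], 100],
  [[0, 0, 0], [0, 0, 20], 100],
  [[0, 0, 0], [0, 0, 0], 100],
  [[0, 0, 0], [0, 0, 0], 60],
  [[0, 0, 0], [0, 0, 0], 40],
], force=60)

```text
time_s: 2.87
tcp_pos: [0.5371, -0.2162, 0.0675]
eef_rot: [3.124, -0.321, 0.002]
wrist_force: [-0.4, 0.9, 0.3]
gripper_width: 0.747
```

Run:
```python
from h import *
plan([.536,-.2155,.066],-.204)
b=snap('side','s2')
cv2.imwrite('pics/j2.png',cv2.resize(b[180:320,280:440],None,fx=4,fy=4))
```

```text
t 2.87 tcp [ 0.5371 -0.2162  0.0675] yaw -0.2049 q5 -0.37 F [-0.4  0.9  0.3] w 0.747
 turn [ 0.0007 -0.0017 -0.0009] alt(half turn) yaw d -3.141 | shift before turn [-1.3 -0.5  1.5] | after turn [-1.3 -0.5  1.5]
```

View pics/j2.png

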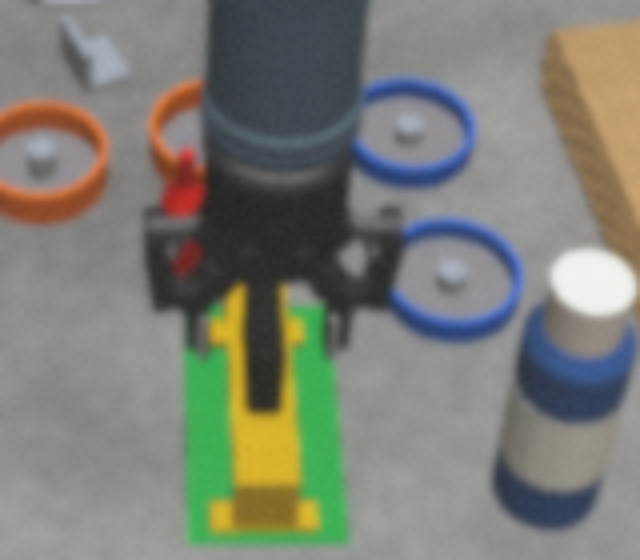

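Call:
move_arm([
  [[0, 0, 0], [0, 0, 0], 10],
  [[0, 0, 0], [0, 0, 0], 10],
  [[0, 0, 0], [0, 0, 0], 10],
  [[0, 0, 0], [0, 0, 0], 10],
  [[0, 0, 0], [0, 0, 0], 10],
  [[0, 0, 0], [0, 0, 0], 10],
], force=80)

```text
time_s: 3.42
tcp_pos: [0.5368, -0.216, 0.0674]
eef_rot: [3.124, -0.32, 0.002]
wrist_force: [-1.4, 0.4, 6.2]
gripper_width: 0.222
```

Run:
```python
from h import *
plan([.536,-.2155,.066],-.204)
b=snap('side','s3')
c=cv2.resize(b[200:300,300:400],None,fx=6,fy=6)
cv2.imwrite('pics/j3.png',c)
```

```text
t 3.42 tcp [ 0.5368 -0.216   0.0674] yaw -0.2041 q5 -0.371 F [-1.4  0.4  6.2] w 0.222
 turn [ 0.0006 -0.0016 -0.0001] alt(half turn) yaw d -3.141 | shift before turn [-0.9 -0.4  1.4] | after turn [-0.9 -0.4  1.4]
```

View pics/j3.png

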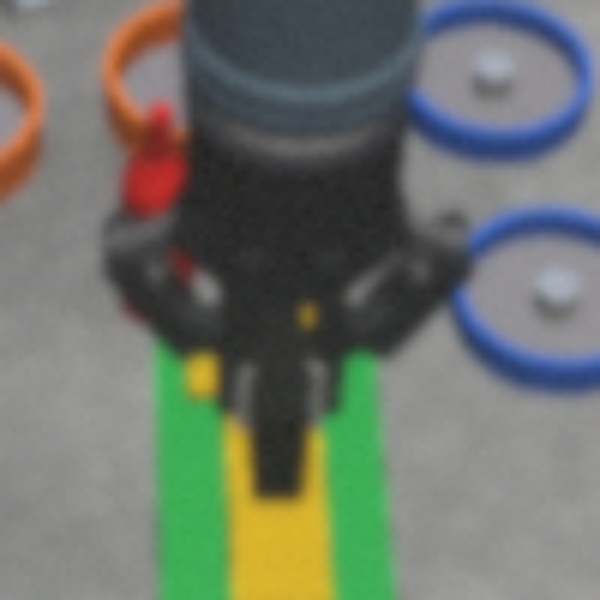

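Call:
move_arm([
  [[0, 0, 0], [0, 0, -10], 10],
  [[0, 0, 0], [0, 0, -20], 10],
  [[0, 0, 0], [0, 0, -30], 10],
  [[0, 0, 0], [0, 0, -35], 10],
  [[0, 0, 0], [0, 0, -35], 10],
  [[0, 0, 0], [0, 0, -25], 10],
  [[0, 0, 0], [-8, -15, 0], 10],
  [[0, 0, 0], [-14, -26.5, 0], 10],
  [[0, 0, 0], [-14, -26.5, 0], 10],
  [[0, 0, 0], [-14, -26.5, 0], 10],
  [[0, 0, 0], [-14, -26.5, 0], 10],
  [[0, 0, 0], [-14, -26.5, 0], 10],
])

```text
time_s: 4.47
tcp_pos: [0.4887, -0.0541, 0.2214]
eef_rot: [-3.125, 0.32, 0.001]
wrist_force: [0.7, -0.1, -2.8]
gripper_width: 0.226
```

Call:
move_arm([
  [[0, 0, 0], [-14, -26.5, 0], 10],
  [[0, 0, 0], [-14, -26.5, 0], 10],
  [[0, 0, 0], [-14, -26.5, 0], 10],
  [[0, 0, 0], [-14, -26.5, 0], 10],
  [[0, 0, 0], [-14, -26.5, 0], 10],
  [[0, 0, 0], [-14, -26.5, 0], 10],
  [[0, 0, 0], [-14, -26.5, 0], 10],
  [[0, 0, 0], [-14, -26.5, 0], 10],
  [[0, 0, 0], [-14, -26.5, 0], 10],
  [[0, 0, 0], [-14, -26.5, 0], 10],
  [[0, 0, 0], [-5.6, -12, 0], 10],
  [[0, 0, 0], [0, 0, 0], 10],
])

```text
time_s: 5.47
tcp_pos: [0.4017, 0.2477, 0.2214]
eef_rot: [-3.125, 0.314, 0.002]
wrist_force: [0.1, 0.1, -3.0]
gripper_width: 0.223
```

Run:
```python
from h import *
plan([.404,.245,.1194],-.2041)
a=snap('top','t4'); b=snap('side','s4')
cv2.imwrite('pics/j4.png',np.hstack([cv2.resize(a[140:300,180:340],None,fx=2.4,fy=2.4),cv2.resize(b[80:240,200:360],None,fx=2.4,fy=2.4)]))
```

```text
t 5.47 tcp [0.4017 0.2477 0.2214] yaw -0.2003 q5 0.515 F [ 0.1  0.1 -3. ] w 0.223
 turn [-0.0008  0.0011  0.0038] alt(half turn) yaw d 3.138 | shift before turn [  2.9   2.3 102. ] | after turn [  2.8   2.2 102. ]
```

View pics/j4.png

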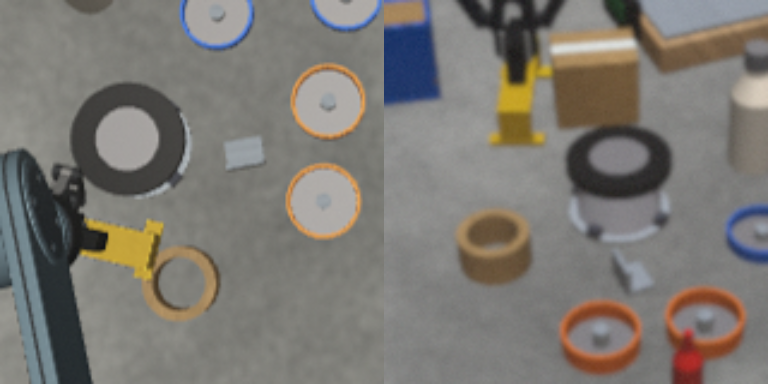

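Call:
move_arm([
  [[0, 0, 0], [2.8, 2.2, 15], 10],
  [[0, 0, 0], [0, 0, 25], 10],
  [[0, 0, 0], [0, 0, 25], 10],
  [[0, 0, 0], [0, 0, 22], 10],
  [[0, 0, 0], [0, 0, 15], 10],
  [[0, 0, 0], [0, 0, 0], 10],
  [[0, 0, 0], [0, 0, 0], 10],
])

```text
time_s: 6.15
tcp_pos: [0.4055, 0.2413, 0.119]
eef_rot: [3.124, -0.322, -0.003]
wrist_force: [-0.1, -0.0, -3.0]
gripper_width: 0.224
```

Run:
```python
from h import *
plan([.507,.224,.1194],-.2003)
a=snap('top','t5'); b=snap('side','s5')
# side: overlay model of puller
o=r.get_obs(); R=Ro.from_rotvec(o['eef_rot']).as_matrix(); yaw=np.arctan2(R[1,0],R[0,0]); p=o['tcp_pos']
for n,im in(('top',a),('side',b)):
    M=masks(im)
    X=np.concatenate([box(.030,.009,0,.006,0,s*.065) for s in(-1,1)]+[box(.018,.074,.04,.048)]+[box(.018,.003,0,.048,0,s*.071) for s in(-1,1)]); X[:,2]+=p[2]-.0644
    uv=proj(n,yawed(X,p[0],p[1],yaw))
    s=4 if n=='side' else 4
    x0,y0=(240,90) if n=='side' else (190,160)
    c=cv2.resize(im[y0:y0+130,x0:x0+130],None,fx=s,fy=s,interpolation=cv2.INTER_CUBIC)
    q=((uv-[x0,y0]+.5)*s).astype(int)
    for k in range(0,len(q),8):
        cv2.polylines(c,[cv2.convexHull(q[k:k+8])],True,(255,0,255),1)
    cv2.imwrite(f'pics/j5{n}.png',c)
cv2.imwrite('pics/j5.png',np.hstack([cv2.resize(cv2.imread(f'pics/j5{n}.png'),(400,400)) for n in('top','side')]))
```

```text
t 6.15 tcp [0.4055 0.2413 0.119 ] yaw -0.2054 q5 0.506 F [-0.1 -0.  -3. ] w 0.224
 turn [ 0.0013  0.0017 -0.0051] alt(half turn) yaw d -3.136 | shift before turn [102.9  -3.7  -0.6] | after turn [102.9  -3.2  -0.4]
```

View pics/j5.png

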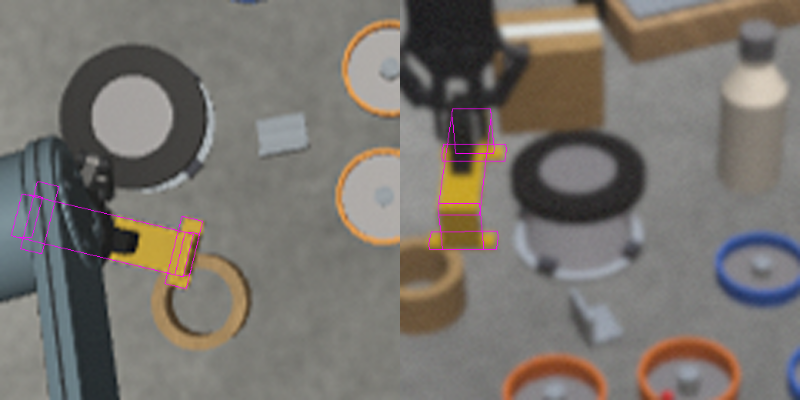

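Run:
```python
from h import *
o=r.get_obs(); R=Ro.from_rotvec(o['eef_rot']).as_matrix(); yaw=np.arctan2(R[1,0],R[0,0]); p=o['tcp_pos']
out=[]
for n,(x0,y0) in(('top',(215,215)),('side',(245,130))):
    im=cv2.imread(f'pics/{n[0]}5_raw.png'); s=8
    c=cv2.resize(im[y0:y0+50,x0:x0+50],None,fx=s,fy=s,interpolation=cv2.INTER_CUBIC)
    X=np.concatenate([box(.030,.009,0,.006,0,s_*.065) for s_ in(-1,1)]+[box(.018,.074,.04,.048)]+[box(.018,.003,0,.048,0,s_*.071) for s_ in(-1,1)]); X[:,2]+=p[2]-.0644
    q=((proj(n,yawed(X,p[0],p[1],yaw))-[x0,y0]+.5)*s).astype(int)
    for k in range(0,len(q),8): cv2.polylines(c,[cv2.convexHull(q[k:k+8])],True,(255,0,255),1)
    out.append(c)
cv2.imwrite('pics/j5b.png',np.hstack(out))
```

```text
(no output)
```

View pics/j5b.png

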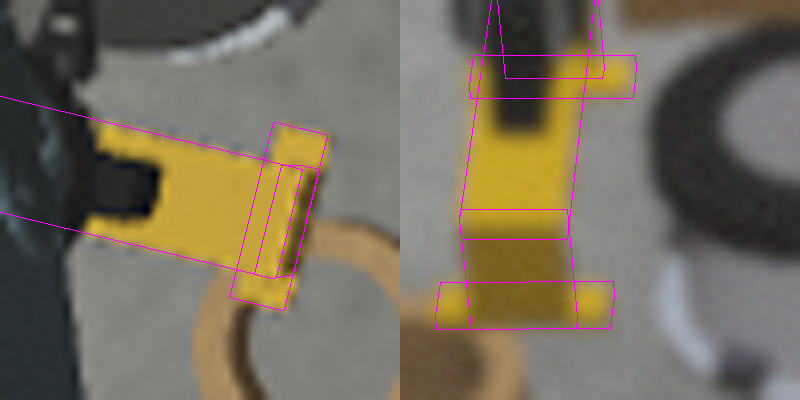

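Call:
move_arm([
  [[0, 0, 0], [0, -3.7, 0], 10],
  [[0, 0, 0], [8, 0, 0], 10],
  [[0, 0, 0], [12, 0, 0], 10],
  [[0, 0, 0], [10, 0, 0], 10],
  [[0, 0, 0], [5, 0, 0], 10],
  [[0, 0, 0], [0, 0, 0], 10],
  [[0, 0, 0], [0, 0, 0], 10],
])

```text
time_s: 6.83
tcp_pos: [0.4409, 0.2388, 0.1191]
eef_rot: [3.125, -0.321, -0.001]
wrist_force: [-0.2, 0.4, -1.7]
gripper_width: 0.228
```

Run:
```python
from h import *
plan([.507,.224,.1194],-.2054)
```

```text
t 6.83 tcp [0.4409 0.2388 0.1191] yaw -0.2047 q5 0.478 F [-0.2  0.4 -1.7] w 0.228
 turn [0.0002 0.0006 0.0007] alt(half turn) yaw d 3.141 | shift before turn [67.7  1.1 -0.4] | after turn [67.7  1.  -0.3]
```

Call:
move_arm([
  [[0, 0, 0], [5, 1, 0], 10],
  [[0, 0, 0], [11, 0, 0], 10],
  [[0, 0, 0], [12, 0, 0], 10],
  [[0, 0, 0], [12, 0, 0], 10],
  [[0, 0, 0], [12, 0, 0], 10],
  [[0, 0, 0], [10, 0, 0], 10],
  [[0, 0, 0], [5.5, 0, 0], 10],
  [[0, 0, 0], [0, 0, 0], 10],
  [[0, 0, 0], [0, 0, 0], 10],
])

```text
time_s: 7.58
tcp_pos: [0.5065, 0.2243, 0.119]
eef_rot: [3.125, -0.321, -0.002]
wrist_force: [-0.1, 0.3, -2.3]
gripper_width: 0.222
```

Run:
```python
from h import *
plan([.507,.224,.1194],-.2054)
a=snap('top','t6'); b=snap('side','s6')
cv2.imwrite('pics/j6.png',np.hstack([cv2.resize(a[150:250,190:290],None,fx=4,fy=4),cv2.resize(b[90:190,250:350],None,fx=4,fy=4)]))
```

```text
t 7.58 tcp [0.5065 0.2243 0.119 ] yaw -0.2045 q5 0.42 F [-0.1  0.3 -2.3] w 0.222
 turn [0.0003 0.001  0.0009] alt(half turn) yaw d 3.141 | shift before turn [ 0.6  0.1 -0.4] | after turn [ 0.6  0.1 -0.4]
```

View pics/j6.png

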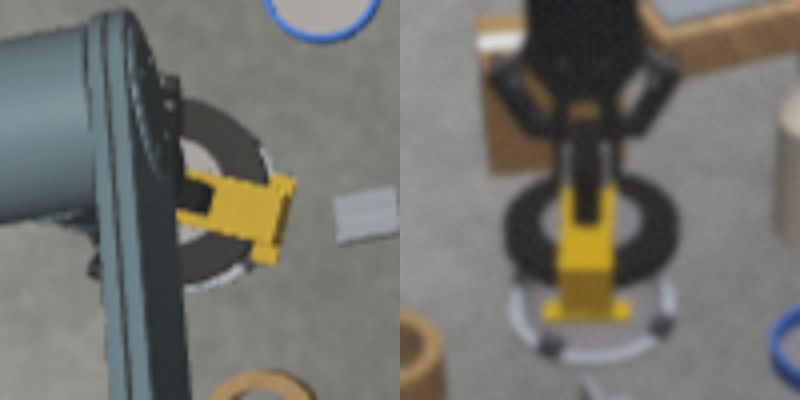

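Call:
move_arm([
  [[0, 0, 0], [0, 0, -4], 10],
  [[0, 0, 0], [0, 0, -4], 10],
  [[0, 0, 0], [0, 0, -3], 10],
  [[0, 0, 0], [0, 0, -2], 10],
  [[0, 0, 0], [0, 0, -2], 10],
  [[0, 0, 0], [0, 0, -2], 10],
  [[0, 0, 0], [0, 0, -2], 10],
  [[0, 0, 0], [0, 0, -2], 10],
  [[0, 0, 0], [0, 0, -2], 10],
  [[0, 0, 0], [0, 0, -3], 10],
  [[0, 0, 0], [0, 0, -4], 10],
  [[0, 0, 0], [0, 0, 0], 10],
])

```text
time_s: 8.68
tcp_pos: [0.5072, 0.2246, 0.1505]
eef_rot: [-3.125, 0.32, -0.003]
wrist_force: [-0.6, -0.1, -2.9]
gripper_width: 0.223
```

Run:
```python
from h import *
plan([.507,.224,.1194],-.2054)
b=snap('side','s7')
cv2.imwrite('pics/j7.png',cv2.resize(b[80:190,250:350],None,fx=5,fy=5))
```

```text
t 8.68 tcp [0.5072 0.2246 0.1505] yaw -0.2039 q5 0.42 F [-0.6 -0.1 -2.9] w 0.223
 turn [-0.0008 -0.0017  0.0015] alt(half turn) yaw d 3.14 | shift before turn [-0.1  0.6 31.1] | after turn [-0.1  0.6 31.1]
```

View pics/j7.png

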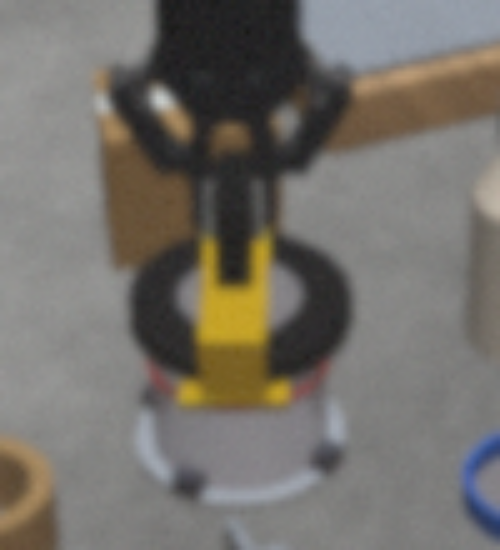

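Call:
move_arm([
  [[0, 0, 0], [0, 0, -5], 10],
  [[0, 0, 0], [0, 0, -9], 10],
  [[0, 0, 0], [0, 0, -13], 10],
  [[0, 0, 0], [0, 0, -15], 10],
  [[0, 0, 0], [0, 0, -13], 10],
  [[0, 0, 0], [1.1, 3.9, -9], 10],
  [[0, 0, 0], [2.1, 7.7, -5], 10],
  [[0, 0, 0], [3.2, 11.6, 0], 10],
  [[0, 0, 0], [4.3, 15.4, 0], 10],
  [[0, 0, 0], [5.3, 19.3, 0], 10],
  [[0, 0, 0], [6.4, 23.1, 0], 10],
  [[0, 0, 0], [7.5, 27, 0], 10],
])

```text
time_s: 9.73
tcp_pos: [0.5131, 0.1112, 0.2174]
eef_rot: [3.125, -0.319, -0.003]
wrist_force: [1.0, -0.7, -3.2]
gripper_width: 0.223
```

Call:
move_arm([
  [[0, 0, 0], [7.5, 27, 0], 10],
  [[0, 0, 0], [7.5, 27, 0], 10],
  [[0, 0, 0], [7.5, 27, 0], 10],
  [[0, 0, 0], [7.5, 27, 0], 10],
  [[0, 0, 0], [7.5, 27, 0], 10],
  [[0, 0, 0], [7.5, 27, 0], 10],
  [[0, 0, 0], [7.5, 27, 0], 10],
  [[0, 0, 0], [7.5, 27, 0], 10],
  [[0, 0, 0], [6.4, 23.1, 0], 10],
  [[0, 0, 0], [5.3, 19.3, 0], 10],
  [[0, 0, 0], [4.3, 15.4, 0], 10],
  [[0, 0, 0], [3.2, 11.6, 0], 10],
])

```text
time_s: 10.73
tcp_pos: [0.5328, -0.1851, 0.2175]
eef_rot: [-3.125, 0.323, 0.002]
wrist_force: [-0.2, -0.2, -3.9]
gripper_width: 0.222
```

Call:
move_arm([
  [[0, 0, 0], [2.2, 8, 0], 10],
  [[0, 0, 0], [1.1, 4, 0], 10],
  [[0, 0, 0], [0, 0, 0], 10],
  [[0, 0, 0], [0, 0, 0], 10],
])

```text
time_s: 11.07
tcp_pos: [0.5344, -0.1946, 0.2182]
eef_rot: [-3.125, 0.319, 0.001]
wrist_force: [0.8, 0.6, -3.3]
gripper_width: 0.227
```

Run:
```python
from h import *
plan([.5368,-.216,.0674],-.2041)
b=snap('side','s8');a=snap('top','t8')
cv2.imwrite('pics/j8.png',np.hstack([cv2.resize(a[120:240,320:440],None,fx=3.3,fy=3.3),cv2.resize(b[180:300,290:410],None,fx=3.3,fy=3.3)]))
```

```text
t 11.07 tcp [ 0.5344 -0.1946  0.2182] yaw -0.2035 q5 -0.342 F [ 0.8  0.6 -3.3] w 0.227
 turn [-0.0006  0.0004  0.0006] alt(half turn) yaw d 3.141 | shift before turn [  6.7  20.6 150.8] | after turn [  6.7  20.5 150.8]
```

View pics/j8.png

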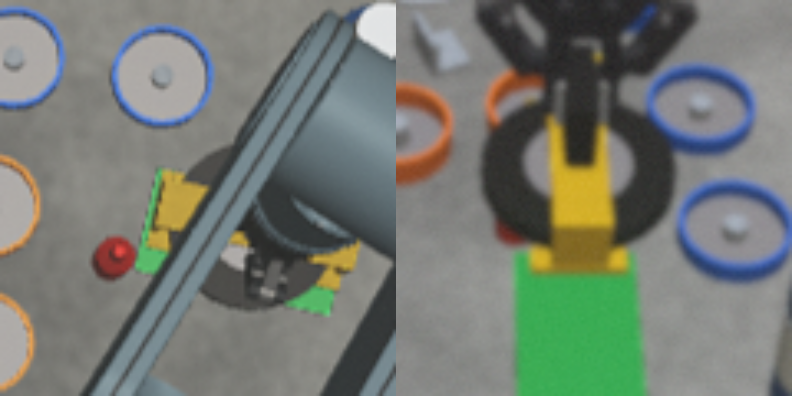

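Call:
move_arm([
  [[0, 0, 0], [1.5, 4.5, 0], 10],
  [[0, 0, 0], [2.2, 7.1, 3], 10],
  [[0, 0, 0], [2, 6, 7], 10],
  [[0, 0, 0], [1, 3, 11], 10],
  [[0, 0, 0], [0, 0, 15], 10],
  [[0, 0, 0], [0, 0, 19], 10],
  [[0, 0, 0], [0, 0, 20], 10],
  [[0, 0, 0], [0, 0, 19], 10],
  [[0, 0, 0], [0, 0, 15], 10],
  [[0, 0, 0], [0, 0, 11], 10],
  [[0, 0, 0], [0, 0, 6], 10],
  [[0, 0, 0], [0, 0, 0], 10],
])

```text
time_s: 12.17
tcp_pos: [0.5359, -0.2165, 0.0903]
eef_rot: [-3.124, 0.32, 0.005]
wrist_force: [-1.0, 0.2, -3.7]
gripper_width: 0.223
```

Run:
```python
from h import *
plan([.5368,-.216,.0674],-.2041)
```

```text
t 12.17 tcp [ 0.5359 -0.2165  0.0903] yaw -0.2042 q5 -0.373 F [-1.   0.2 -3.7] w 0.223
 turn [-0.0012  0.0031 -0.0001] alt(half turn) yaw d -3.141 | shift before turn [ 0.9 -0.6 22.9] | after turn [ 0.8 -0.7 22.9]
```

Call:
move_arm([
  [[0, 0, 0], [0.9, -0.6, 6], 10],
  [[0, 0, 0], [0, 0, 6], 10],
  [[0, 0, 0], [0, 0, 5], 10],
  [[0, 0, 0], [0, 0, 3], 10],
  [[0, 0, 0], [0, 0, 2], 10],
  [[0, 0, 0], [0, 0, 0.7], 10],
  [[0, 0, 0], [0, 0, 0], 10],
  [[0, 0, 0], [0, 0, 0], 10],
])

```text
time_s: 12.83
tcp_pos: [0.538, -0.2165, 0.0698]
eef_rot: [3.125, -0.32, 0.001]
wrist_force: [0.6, -0.7, -3.2]
gripper_width: 0.224
```

Run:
```python
from h import *
plan([.5368,-.216,.0674],-.2041)
```

```text
t 12.83 tcp [ 0.538  -0.2165  0.0698] yaw -0.2039 q5 -0.371 F [ 0.6 -0.7 -3.2] w 0.224
 turn [ 0.0002 -0.0004  0.0002] alt(half turn) yaw d 3.141 | shift before turn [-1.3 -0.3  2.4] | after turn [-1.3 -0.3  2.4]
```

Call:
move_arm([
  [[0, 0, 0], [-1, 0, 1], 10],
  [[0, 0, 0], [0, 0, 1], 10],
  [[0, 0, 0], [0, 0, 0.4], 10],
  [[0, 0, 0], [0, 0, 0], 10],
])

```text
time_s: 13.17
tcp_pos: [0.5369, -0.2162, 0.0676]
eef_rot: [3.125, -0.32, 0.0]
wrist_force: [-1.0, -0.3, 0.6]
gripper_width: 0.218
```

Run:
```python
from h import *
plan([.5368,-.216,.0674],-.2041)
```

```text
t 13.17 tcp [ 0.5369 -0.2162  0.0676] yaw -0.2038 q5 -0.372 F [-1.  -0.3  0.6] w 0.218
 turn [ 0.0001 -0.0002  0.0003] alt(half turn) yaw d 3.141 | shift before turn [-0.2 -0.2  0.2] | after turn [-0.2 -0.2  0.2]
```

Call:
move_arm([
  [[0, 0, 0], [0, 0, 0], 60],
  [[0, 0, 0], [0, 0, 0], 60],
  [[0, 0, 0], [0, 0, 0], 60],
  [[0, 0, 0], [0, 0, 0], 60],
  [[0, 0, 0], [0, 0, -15], 60],
  [[0, 0, 0], [0, 0, -35], 60],
  [[0, 0, 0], [0, 0, -35], 60],
  [[0, 0, 0], [0, 0, -35], 60],
  [[0, 0, 0], [0, 0, -35], 25],
  [[0, 0, 0], [0, 0, 0], 25],
])

```text
time_s: 14.0
tcp_pos: [0.5403, -0.2183, 0.2305]
eef_rot: [3.119, -0.319, 0.02]
wrist_force: [0.6, -0.5, 0.2]
gripper_width: 0.326
```

Run:
```python
from h import *
plan([.5632,.0056,.22],-.2041)
b=snap('side','s9')
cv2.imwrite('pics/j9.png',cv2.resize(b[160:320,280:440],None,fx=4,fy=3.7))
```

```text
t 14.0 tcp [ 0.5403 -0.2183  0.2305] yaw -0.2037 q5 -0.372 F [ 0.6 -0.5  0.2] w 0.326
 turn [ 0.005  -0.013   0.0004] alt(half turn) yaw d 3.141 | shift before turn [ -23.  -224.     9.1] | after turn [ -23.  -223.9   10.5]
```

View pics/j9.png

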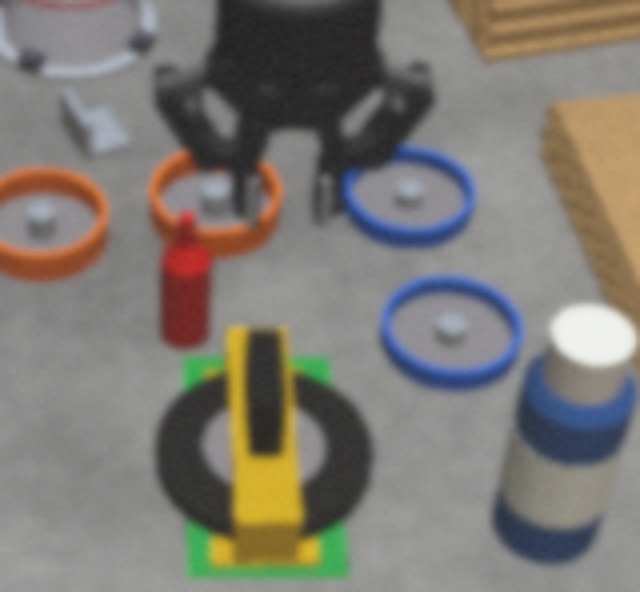

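Call:
move_arm([
  [[0.005, -0.013, 0], [0, 0, 0], 35],
  [[0, 0, 0], [-2, -20, 1], 35],
  [[0, 0, 0], [-3.5, -34, 1], 35],
  [[0, 0, 0], [-3.5, -34, 1.5], 35],
  [[0, 0, 0], [-3.5, -34, 1.5], 35],
  [[0, 0, 0], [-3.5, -34, 1.5], 35],
  [[0, 0, 0], [-3.5, -34, 1.5], 35],
  [[0, 0, 0], [-2.5, -24, 1.5], 35],
  [[0, 0, 0], [-1, -10, 1], 35],
  [[0, 0, 0], [0, 0, 20], 35],
  [[0, 0, 0], [0, 0, 30], 35],
  [[0, 0, 0], [0, 0, 0], 35],
])

```text
time_s: 15.05
tcp_pos: [0.5549, 0.0088, 0.1568]
eef_rot: [-3.118, 0.318, 0.038]
wrist_force: [-1.2, 0.2, -0.9]
gripper_width: 0.351
```

Run:
```python
from h import *
plan([.5632,.0056,.015],-.2041)
```

```text
t 15.05 tcp [0.5549 0.0088 0.1568] yaw -0.2034 q5 0.013 F [-1.2  0.2 -0.9] w 0.351
 turn [-0.0043  0.0251  0.0007] alt(half turn) yaw d 3.141 | shift before turn [ 12.3   2.1 141.5] | after turn [  8.8   1.4 141.8]
```

Call:
move_arm([
  [[-0.004, 0.025, 0], [0, 0, 0], 35],
  [[0, 0, 0], [8.8, 1.4, 20], 35],
  [[0, 0, 0], [0, 0, 30], 35],
  [[0, 0, 0], [0, 0, 30], 35],
  [[0, 0, 0], [0, 0, 15], 35],
  [[0, 0, 0], [0, 0, 0], 35],
  [[0, 0, 0], [0, 0, 0], 35],
])

```text
time_s: 15.63
tcp_pos: [0.5679, 0.0044, 0.0677]
eef_rot: [3.125, -0.321, 0.014]
wrist_force: [0.1, -0.5, -0.1]
gripper_width: 0.353
```

Run:
```python
from h import *
plan([.5632,.0056,.015],-.2041)
b=snap('side','s10')
cv2.imwrite('pics/j10.png',cv2.resize(b[140:260,270:390],None,fx=5,fy=5))
```

```text
t 15.63 tcp [0.5679 0.0044 0.0677] yaw -0.2048 q5 0.015 F [ 0.1 -0.5 -0.1] w 0.353
 turn [-0.0008 -0.009  -0.0006] alt(half turn) yaw d -3.141 | shift before turn [-5.3 -0.2 52.6] | after turn [-4.9 -0.2 52.7]
```

View pics/j10.png

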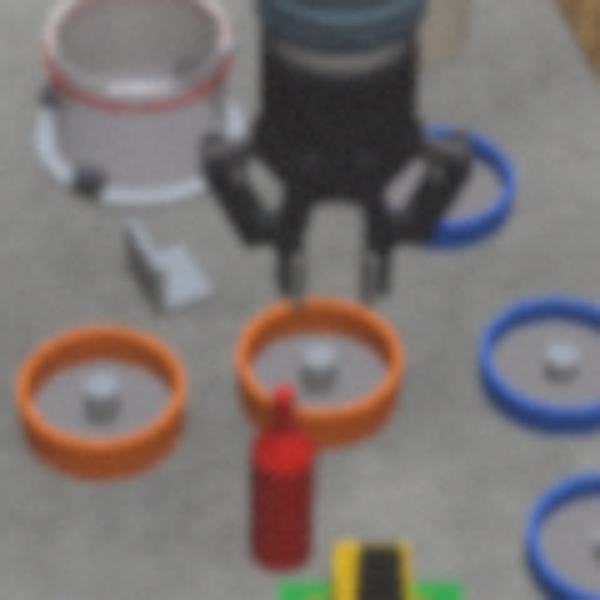

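Call:
move_arm([
  [[0, -0.009, 0], [0, 0, 0], 35],
  [[0, 0, 0], [-4.7, 0, 10], 35],
  [[0, 0, 0], [0, 0, 10], 35],
  [[0, 0, 0], [0, 0, 0], 35],
  [[0, 0, 0], [0, 0, 0], 35],
])

```text
time_s: 16.1
tcp_pos: [0.564, 0.0059, 0.0484]
eef_rot: [-3.125, 0.32, -0.004]
wrist_force: [1.0, 0.0, -0.0]
gripper_width: 0.349
```

Run:
```python
from h import *
plan([.5632,.0056,.015],-.2041)
```

```text
t 16.1 tcp [0.564  0.0059 0.0484] yaw -0.2039 q5 0.015 F [ 1.  0. -0.] w 0.349
 turn [-0.001  -0.0026  0.0002] alt(half turn) yaw d 3.141 | shift before turn [-0.8  0.5 33.4] | after turn [-0.7  0.4 33.4]
```

Call:
move_arm([
  [[0, 0, 0], [-0.7, 0.4, 12], 35],
  [[0, 0, 0], [0, 0, 12], 35],
  [[0, 0, 0], [0, 0, 6], 35],
  [[0, 0, 0], [0, 0, 3], 35],
  [[0, 0, 0], [0, 0, 0], 35],
  [[0, 0, 0], [0, 0, 0], 8],
  [[0, 0, 0], [0, 0, 0], 8],
  [[0, 0, 0], [0, 0, 0], 8],
  [[0, 0, 0], [0, 0, 0], 8],
], force=50)

```text
time_s: 16.85
tcp_pos: [0.5638, 0.0056, 0.0159]
eef_rot: [-3.125, 0.32, -0.007]
wrist_force: [-0.3, 0.0, 3.0]
gripper_width: 0.181
```

Run:
```python
from h import *
plan([.507,.224,.14],-.2041)
b=snap('side','s11')
cv2.imwrite('pics/j11.png',cv2.resize(b[140:260,270:390],None,fx=5,fy=5))
```

```text
t 16.85 tcp [0.5638 0.0056 0.0159] yaw -0.2039 q5 0.015 F [-0.3  0.   3. ] w 0.181
 turn [-0.001  -0.0042  0.0002] alt(half turn) yaw d 3.141 | shift before turn [ -99.3 -202.5 -124.3] | after turn [ -99.9 -202.4 -124.1]
```

View pics/j11.png

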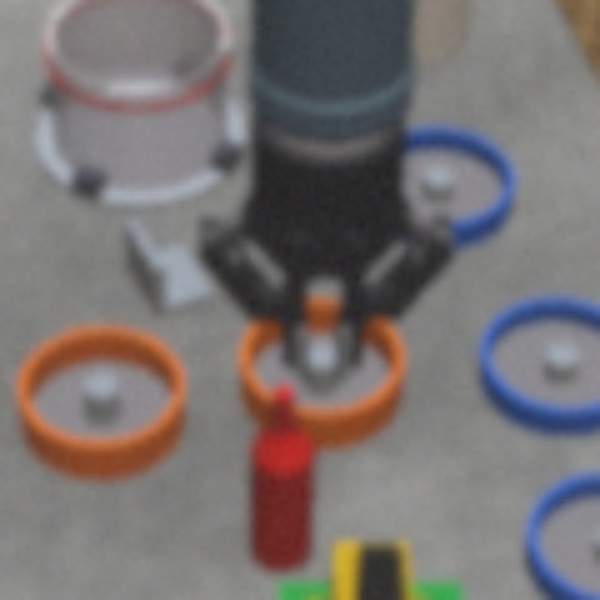

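Call:
move_arm([
  [[0, 0, 0], [0, 0, -10], 8],
  [[0, 0, 0], [0, 0, -25], 8],
  [[0, 0, 0], [0, 0, -30], 8],
  [[0, 0, 0], [-4, -8, -30], 8],
  [[0, 0, 0], [-10, -20, -25], 8],
  [[0, 0, 0], [-15, -30, -4], 8],
  [[0, 0, 0], [-16, -33, 0], 8],
  [[0, 0, 0], [-16, -33, 0], 8],
  [[0, 0, 0], [-16, -33, 0], 8],
  [[0, 0, 0], [-13, -27, 0], 8],
  [[0, 0, 0], [-9.6, -18.4, 0], 8],
  [[0, 0, 0], [0, 0, 0], 8],
])

```text
time_s: 17.9
tcp_pos: [0.5045, 0.2278, 0.1397]
eef_rot: [-3.124, 0.313, -0.004]
wrist_force: [0.8, -0.6, -2.4]
gripper_width: 0.178
```

Run:
```python
from h import *
plan([.507,.224,.14],-.2041)
b=snap('side','s12');a=snap('top','t12')
cv2.imwrite('pics/j12.png',np.hstack([cv2.resize(a[150:250,190:290],None,fx=4,fy=4),cv2.resize(b[90:190,250:350],None,fx=4,fy=4)]))
```

```text
t 17.9 tcp [0.5045 0.2278 0.1397] yaw -0.2 q5 0.421 F [ 0.8 -0.6 -2.4] w 0.178
 turn [-0.0025 -0.002   0.0041] alt(half turn) yaw d 3.138 | shift before turn [ 3.3  3.2 -0.3] | after turn [ 3.3  3.2 -0.3]
```

View pics/j12.png

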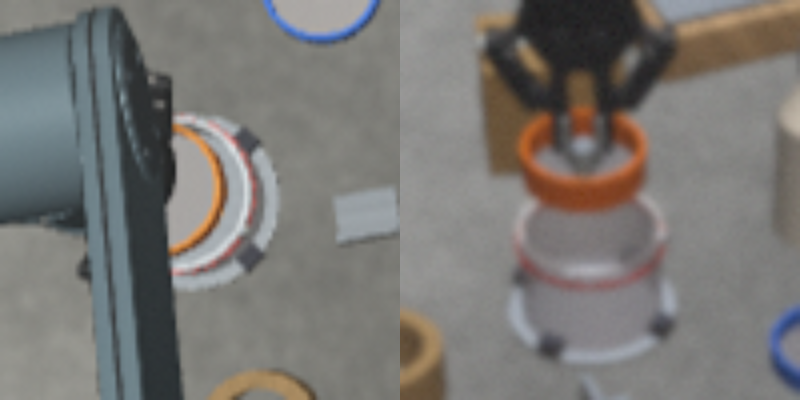

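Run:
```python
from h import *
o=r.get_obs(); p=o['tcp_pos']
out=[]
for n,(x0,y0) in(('top',(205,165)),('side',(270,105))):
    im=cv2.imread(f'pics/{n[0]}12_raw.png'); s=5
    c=cv2.resize(im[y0:y0+80,x0:x0+80],None,fx=s,fy=s,interpolation=cv2.INTER_CUBIC)
    def dr(rad,z,x,y,col):
        q=((proj(n,yawed(cyl(rad,z,z)[:60],x,y,0))-[x0,y0]+.5)*s).astype(int); cv2.polylines(c,[q],True,col,1)
    dr(.052,.08,.507,.224,(0,255,0)); dr(.052,.068,.507,.224,(255,255,0)); dr(.062,.006,.507,.224,(0,255,0))
    dr(.043,p[2]-.016,p[0],p[1],(255,0,255)); dr(.043,p[2]+.01,p[0],p[1],(255,0,255))
    out.append(c)
cv2.imwrite('pics/j12b.png',np.hstack(out))
```

```text
(no output)
```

View pics/j12b.png

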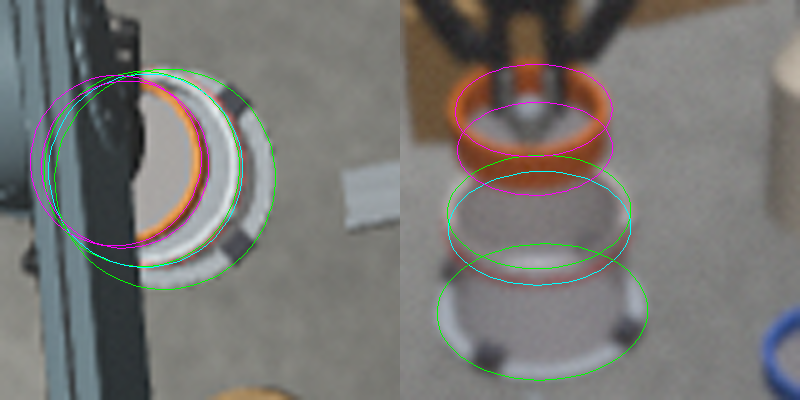

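Call:
move_arm([
  [[0, 0, 0], [5, 5.6, 15], 8],
  [[0, 0, 0], [0, 0, 0], 8],
  [[0, 0, 0], [0, 0, 0], 8],
  [[0, 0, 0], [0, 0, 0], 8],
])

```text
time_s: 18.33
tcp_pos: [0.5104, 0.2166, 0.1244]
eef_rot: [-3.124, 0.322, -0.004]
wrist_force: [0.3, 0.1, -1.9]
gripper_width: 0.179
```

```bash
cat > chk.py <<'E'
from h import *
import sys
tag=sys.argv[1]; h=float(sys.argv[2]); off=float(sys.argv[3])  # wheel thickness, TCP above wheel bottom
ims={n:snap(n,f'{n[0]}{tag}') for n in('top','side')}
o=r.get_obs(); p=o['tcp_pos']; plan([.507,.224,p[2]],-.2041)
out=[]
for n,(x0,y0) in(('top',(205,165)),('side',(270,105))):
    im=ims[n]; s=5
    m=masks(im)['orange' if h>.02 else 'blue']
    c=cv2.resize(im[y0:y0+80,x0:x0+80],None,fx=s,fy=s,interpolation=cv2.INTER_CUBIC)
    def dr(rad,z,x,y,col):
        q=((proj(n,yawed(cyl(rad,z,z)[:60],x,y,0))-[x0,y0]+.5)*s).astype(int); cv2.polylines(c,[q],True,col,1)
    dr(.052,.08,.507,.224,(0,255,0)); dr(.052,.068,.507,.224,(255,255,0))
    dr(.043,p[2]-off,p[0],p[1],(255,0,255)); dr(.043,p[2]+h-off,p[0],p[1],(255,0,255))
    out.append(c)
    if n=='side':
        uv=proj(n,[p[0],p[1],p[2]])[0]
        print('wheel fit side',*fit(n,comp(m,uv),cyl(.043,p[2]-off,p[2]-off+h),p[:2]))
cv2.imwrite(f'pics/c{tag}.png',np.hstack(out))
E
python3 chk.py 13 .026 .016
```

```text
t 18.43 tcp [0.5106 0.217  0.1247] yaw -0.205 q5 0.406 F [ 0.4  0.3 -0.5] w 0.179
 turn [-0.0013 -0.0036 -0.0009] alt(half turn) yaw d -3.141 | shift before turn [-5.  -6.1 -0. ] | after turn [-5.  -6.1  0. ]
wheel fit side [0.50901849 0.21948201] 0.07372868369781749
```

View pics/c13.png

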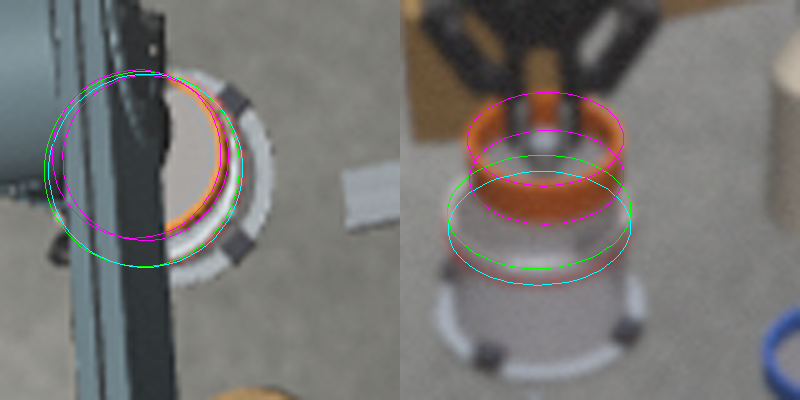

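Call:
move_arm([
  [[0, 0, 0], [-4.5, -5.6, 0], 8],
  [[0, 0, 0], [0, 0, 0], 8],
  [[0, 0, 0], [0, 0, 0], 8],
  [[0, 0, 0], [0, 0, 0], 8],
  [[0, 0, 0], [0, 0, 0], 8],
])

```text
time_s: 18.85
tcp_pos: [0.5069, 0.224, 0.1242]
eef_rot: [-3.125, 0.319, -0.005]
wrist_force: [0.3, -0.3, -1.6]
gripper_width: 0.181
```

```bash
python3 chk.py 14 .026 .016
```

```text
t 18.95 tcp [0.5069 0.2239 0.1242] yaw -0.2038 q5 0.419 F [ 0.2 -0.3 -1. ] w 0.177
 turn [-0.001  -0.003   0.0003] alt(half turn) yaw d 3.141 | shift before turn [ 0.1 -0.1  0. ] | after turn [ 0.1 -0.1  0. ]
wheel fit side [0.50569101 0.22639088] 0.08052778197680699
```

View pics/c14.png

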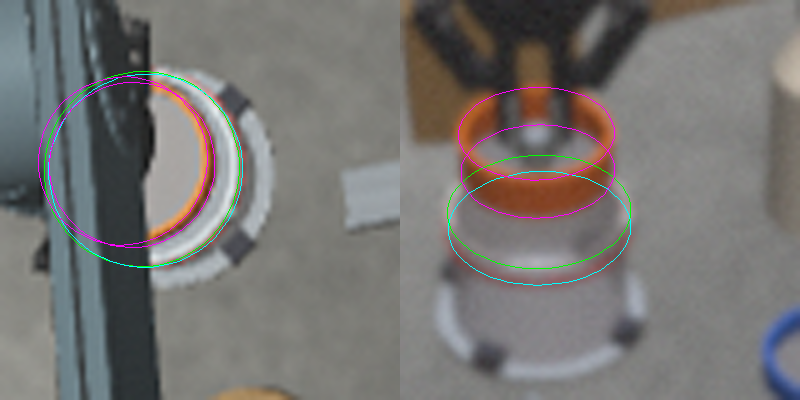

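Call:
move_arm([
  [[0, 0, 0], [0, 0, 10], 8],
  [[0, 0, 0], [0, 0, 14], 8],
  [[0, 0, 0], [0, 0, 14], 8],
  [[0, 0, 0], [0, 0, 14], 8],
  [[0, 0, 0], [0, 0, 8], 8],
  [[0, 0, 0], [0, 0, 0], 8],
  [[0, 0, 0], [0, 0, 0], 8],
  [[0, 0, 0], [0, 0, 0], 8],
])

```text
time_s: 19.62
tcp_pos: [0.5076, 0.224, 0.0646]
eef_rot: [-3.124, 0.32, -0.006]
wrist_force: [-0.3, -0.0, -1.0]
gripper_width: 0.176
```

```bash
python3 chk.py 15 .026 .016
```

```text
t 19.72 tcp [0.5078 0.2241 0.065 ] yaw -0.204 q5 0.419 F [ 0.4 -0.1 -1. ] w 0.18
 turn [-0.0017 -0.0046  0.0002] alt(half turn) yaw d 3.141 | shift before turn [-0.8  0.2 -0. ] | after turn [-0.8  0.2  0. ]
wheel fit side [0.54318893 0.24008952] 0.9054825555052107
```

View pics/c15.png

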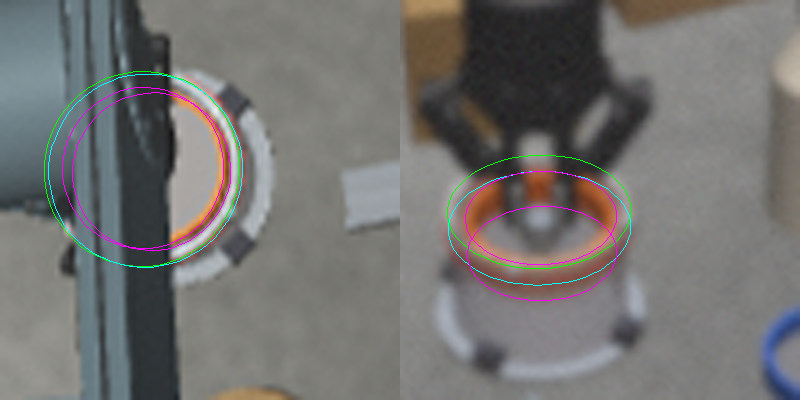

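Call:
move_arm([
  [[0, -0.004, 0], [-0.8, 0, 8], 8],
  [[0, 0, 0], [0, 0, 10], 8],
  [[0, 0, 0], [0, 0, 10], 8],
  [[0, 0, 0], [0, 0, 8], 8],
  [[0, 0, 0], [0, 0, 3], 8],
  [[0, 0, 0], [0, 0, 0], 8],
  [[0, 0, 0], [0, 0, 0], 8],
])

```text
time_s: 20.3
tcp_pos: [0.5061, 0.2241, 0.0247]
eef_rot: [-3.124, 0.32, 0.003]
wrist_force: [0.5, -0.1, -2.1]
gripper_width: 0.175
```

```bash
python3 chk.py 16 .026 .016
```

```text
t 20.4 tcp [0.5067 0.2242 0.0254] yaw -0.2039 q5 0.417 F [ 0.9 -0.4 -1.2] w 0.172
 turn [-0.0013  0.0004  0.0002] alt(half turn) yaw d 3.141 | shift before turn [ 0.4  0.1 -0. ] | after turn [0.4 0.1 0. ]
wheel fit side [0.54225856 0.24088615] 0.9123041906547061
```

View pics/c16.png

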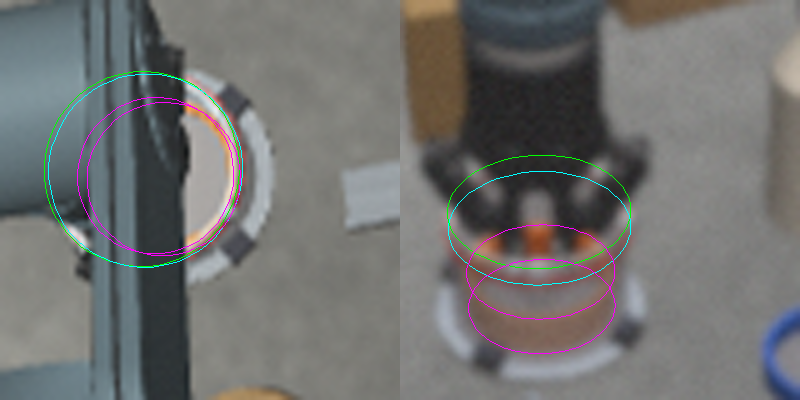

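Call:
move_arm([
  [[0, 0, 0], [0, 0, 1.5], 8],
  [[0, 0, 0], [0, 0, 1.3], 8],
  [[0, 0, 0], [0, 0, 0], 8],
  [[0, 0, 0], [0, 0, 0], 8],
])

```text
time_s: 20.73
tcp_pos: [0.5063, 0.2241, 0.0224]
eef_rot: [-3.124, 0.32, 0.001]
wrist_force: [-0.8, -0.2, -1.4]
gripper_width: 0.177
```

Essentially on the floor; open slightly and retreat.

Call:
move_arm([
  [[0, 0, 0], [0, 0, 0], 26],
  [[0, 0, 0], [0, 0, 0], 26],
  [[0, 0, 0], [0, 0, 0], 26],
  [[0, 0, 0], [0, 0, -4], 26],
  [[0, 0, 0], [0, 0, -6], 26],
  [[0, 0, 0], [0, 0, -10], 26],
  [[0, 0, 0], [0, 0, -15], 26],
  [[0, 0, 0], [0, 0, -25], 35],
  [[0, 0, 0], [0, 0, -30], 35],
  [[0, 0, 0], [0, 0, -30], 35],
  [[0, 0, 0], [0, 0, 0], 35],
  [[0, 0, 0], [0, 0, 0], 35],
])

```text
time_s: 21.73
tcp_pos: [0.508, 0.2243, 0.1453]
eef_rot: [-3.122, 0.319, -0.007]
wrist_force: [-0.6, 0.6, -1.3]
gripper_width: 0.346
```

```bash
python3 chk.py 17 .026 .016 | head -2; python3 -c "
from h import *
plan([.6655,.1402,.15],-.2041)"
```

```text
t 21.83 tcp [0.506  0.2239 0.1423] yaw -0.2039 q5 0.417 F [ 0.4 -0.  -0.7] w 0.348
 turn [-0.0008  0.0013  0.0002] alt(half turn) yaw d 3.141 | shift before turn [ 1.  -0.4 -0. ] | after turn [ 1.  -0.4  0. ]
t 21.83 tcp [0.506  0.2239 0.1423] yaw -0.2039 q5 0.417 F [ 0.4 -0.  -0.7] w 0.348
 turn [-0.0008  0.0013  0.0002] alt(half turn) yaw d 3.141 | shift before turn [173.2  49.6  -8. ] | after turn [173.2  49.6  -7.7]
```

View pics/c17.png

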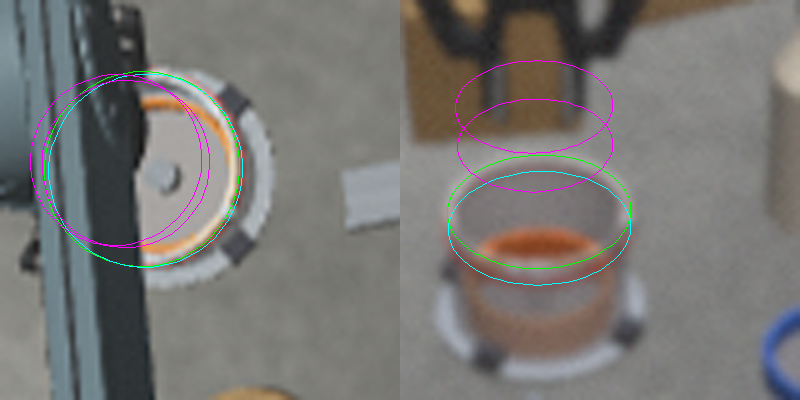

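Call:
move_arm([
  [[0, 0, 0], [15, 4, 0], 35],
  [[0, 0, 0], [28, 8, 0], 35],
  [[0, 0, 0], [33, 10, 0], 35],
  [[0, 0, 0], [33, 10, 0], 35],
  [[0, 0, 0], [33, 10, 10], 35],
  [[0, 0, 0], [21, 5, 20], 35],
  [[0, 0, 0], [10, 2.6, 25], 35],
  [[0, 0, 0], [0, 0, 25], 35],
  [[0, 0, 0], [0, 0, 10], 35],
  [[0, 0, 0], [0, 0, 0], 35],
  [[0, 0, 0], [0, 0, 0], 35],
  [[0, 0, 0], [0, 0, 0], 35],
])

```text
time_s: 22.83
tcp_pos: [0.6665, 0.1407, 0.0534]
eef_rot: [-3.124, 0.319, -0.001]
wrist_force: [-0.2, 0.2, 0.8]
gripper_width: 0.35
```

Run:
```python
from h import *
plan([.6655,.1402,.007],-.2041)
b=snap('side','s18')
cv2.imwrite('pics/j18.png',cv2.resize(b[100:220,300:420],None,fx=4,fy=4))
```

```text
t 22.83 tcp [0.6665 0.1407 0.0534] yaw -0.2034 q5 0.247 F [-0.2  0.2  0.8] w 0.35
 turn [-0.0014 -0.0007  0.0007] alt(half turn) yaw d 3.141 | shift before turn [-0.9  0.8 46.4] | after turn [-0.8  0.7 46.4]
```

View pics/j18.png

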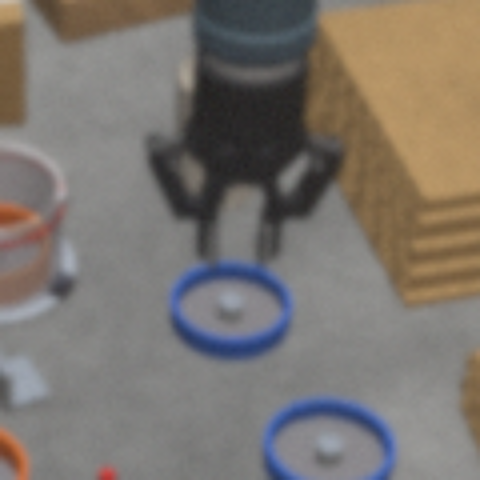

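Call:
move_arm([
  [[0, 0, 0], [-0.8, 0.7, 12], 35],
  [[0, 0, 0], [0, 0, 16], 35],
  [[0, 0, 0], [0, 0, 11], 35],
  [[0, 0, 0], [0, 0, 6], 35],
  [[0, 0, 0], [0, 0, 1], 35],
  [[0, 0, 0], [0, 0, 0], 35],
  [[0, 0, 0], [0, 0, 0], 8],
  [[0, 0, 0], [0, 0, 0], 8],
  [[0, 0, 0], [0, 0, 0], 8],
  [[0, 0, 0], [0, 0, 0], 8],
])

```text
time_s: 23.72
tcp_pos: [0.6654, 0.14, 0.0069]
eef_rot: [-3.124, 0.32, -0.001]
wrist_force: [0.2, -0.0, 1.1]
gripper_width: 0.181
```

Run:
```python
from h import *
plan([.507,.224,.125],-.2041)
b=snap('side','s19')
cv2.imwrite('pics/j19.png',cv2.resize(b[100:220,300:420],None,fx=4,fy=4))
```

```text
t 23.72 tcp [0.6654 0.14   0.0069] yaw -0.2039 q5 0.246 F [ 0.2 -0.   1.1] w 0.181
 turn [-0.0014 -0.0005  0.0002] alt(half turn) yaw d 3.141 | shift before turn [-172.   -50.3 -118.1] | after turn [-172.1  -50.1 -118.1]
```

View pics/j19.png

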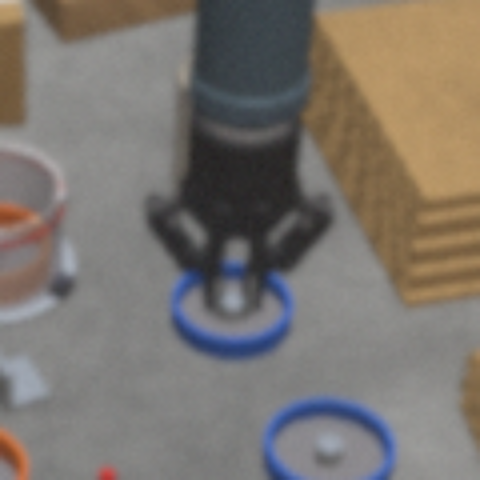

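Call:
move_arm([
  [[0, 0, 0], [0, 0, -10], 8],
  [[0, 0, 0], [0, 0, -25], 8],
  [[0, 0, 0], [0, 0, -30], 8],
  [[0, 0, 0], [-6, -2, -30], 8],
  [[0, 0, 0], [-18, -5, -18], 8],
  [[0, 0, 0], [-30, -9, -5], 8],
  [[0, 0, 0], [-33, -10, 0], 8],
  [[0, 0, 0], [-33, -10, 0], 8],
  [[0, 0, 0], [-28, -8, 0], 8],
  [[0, 0, 0], [-17, -4, 0], 8],
  [[0, 0, 0], [-7, -2.2, 0], 8],
  [[0, 0, 0], [0, 0, 0], 8],
])

```text
time_s: 24.77
tcp_pos: [0.5053, 0.2247, 0.125]
eef_rot: [-3.124, 0.317, 0.001]
wrist_force: [-0.1, 0.3, -0.9]
gripper_width: 0.182
```

Call:
move_arm([
  [[0, 0, 0], [0, 0, 0], 8],
  [[0, 0, 0], [0, 0, 0], 8],
  [[0, 0, 0], [0, 0, 0], 8],
])

```text
time_s: 25.02
tcp_pos: [0.508, 0.2232, 0.1244]
eef_rot: [-3.124, 0.321, 0.0]
wrist_force: [-0.7, -0.3, -0.8]
gripper_width: 0.177
```

```bash
python3 chk.py 20 .018 .007
```

```text
t 25.12 tcp [0.5075 0.2232 0.1241] yaw -0.2051 q5 0.417 F [ 0.4 -0.5 -1.2] w 0.181
 turn [-0.0009  0.0009 -0.001 ] alt(half turn) yaw d -3.141 | shift before turn [-0.7 -0.6  0. ] | after turn [-0.7 -0.6  0. ]
wheel fit side [0.50767445 0.22489815] 0.08852971582742886
```

View pics/c20.png

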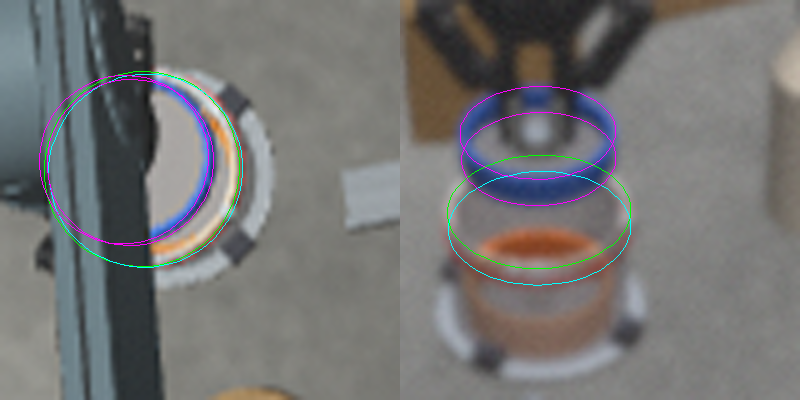

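Call:
move_arm([
  [[0, 0, 0], [-0.7, -0.5, 10], 8],
  [[0, 0, 0], [0, 0, 14], 8],
  [[0, 0, 0], [0, 0, 14], 8],
  [[0, 0, 0], [0, 0, 14], 8],
  [[0, 0, 0], [0, 0, 14], 8],
  [[0, 0, 0], [0, 0, 10], 8],
  [[0, 0, 0], [0, 0, 5], 8],
  [[0, 0, 0], [0, 0, 1], 8],
  [[0, 0, 0], [0, 0, 0], 8],
  [[0, 0, 0], [0, 0, 0], 8],
  [[0, 0, 0], [0, 0, 0], 8],
])

```text
time_s: 26.03
tcp_pos: [0.5066, 0.2248, 0.0431]
eef_rot: [-3.124, 0.32, -0.001]
wrist_force: [-0.2, 0.1, -1.7]
gripper_width: 0.178
```

```bash
python3 -c "
from h import *
plan([.507,.224,.039],-.2041)"
```

```text
t 26.03 tcp [0.5066 0.2248 0.0431] yaw -0.2039 q5 0.418 F [-0.2  0.1 -1.7] w 0.178
 turn [-0.0017 -0.0005  0.0002] alt(half turn) yaw d 3.141 | shift before turn [0.5 0.7 4.1] | after turn [0.5 0.7 4.1]
```

Call:
move_arm([
  [[0, 0, 0], [0.4, 0.6, 2], 8],
  [[0, 0, 0], [0, 0, 1.6], 8],
  [[0, 0, 0], [0, 0, 0], 8],
  [[0, 0, 0], [0, 0, 0], 8],
])

```text
time_s: 26.37
tcp_pos: [0.5064, 0.2239, 0.0389]
eef_rot: [-3.124, 0.32, 0.001]
wrist_force: [-0.1, 0.9, -1.3]
gripper_width: 0.18
```

```bash
python3 chk.py 21 .018 .007 |head -2
```

```text
t 26.47 tcp [0.5064 0.224  0.0389] yaw -0.204 q5 0.417 F [-0.  -0.6  0. ] w 0.178
 turn [-0.0012  0.0006  0.0001] alt(half turn) yaw d 3.141 | shift before turn [ 0.6 -0.2 -0. ] | after turn [ 0.6 -0.2  0. ]
```

View pics/c21.png

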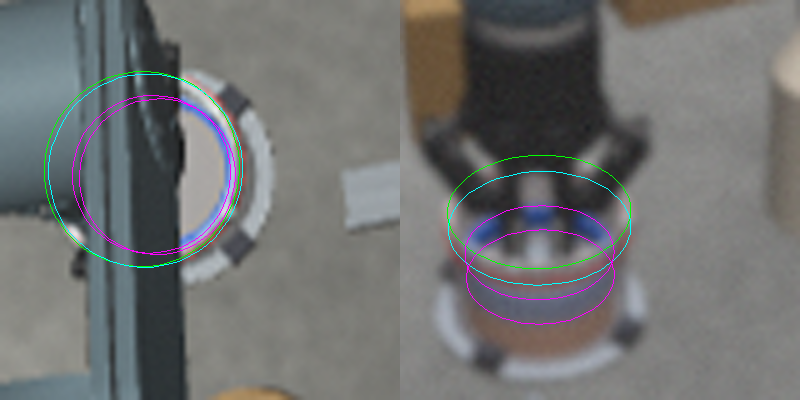

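Resting on the thick wheel. Release and rise; next thin2 at (0.6916, -0.0115).

Call:
move_arm([
  [[0, 0, 0], [0, 0, 0], 27],
  [[0, 0, 0], [0, 0, 0], 27],
  [[0, 0, 0], [0, 0, 0], 27],
  [[0, 0, 0], [0, 0, -4], 27],
  [[0, 0, 0], [0, 0, -6], 27],
  [[0, 0, 0], [0, 0, -10], 27],
  [[0, 0, 0], [0, 0, -20], 30],
  [[0, 0, 0], [0, 0, -30], 35],
  [[0, 0, 0], [0, 0, -30], 35],
  [[0, 0, 0], [0, 0, 0], 35],
  [[0, 0, 0], [0, 0, 0], 35],
])

```text
time_s: 27.38
tcp_pos: [0.508, 0.2242, 0.1419]
eef_rot: [-3.122, 0.319, -0.008]
wrist_force: [0.4, -0.1, -0.6]
gripper_width: 0.355
```

```bash
python3 chk.py 22 .018 .007 |head -2;python3 -c "
from h import *
plan([.6916,-.0115,.055],-.2041)"
```

```text
t 27.48 tcp [0.5059 0.2237 0.1389] yaw -0.2039 q5 0.417 F [-0.9 -0.5 -0.2] w 0.35
 turn [-0.001   0.0011  0.0002] alt(half turn) yaw d 3.141 | shift before turn [ 1.  -0.5 -0. ] | after turn [ 1.  -0.5  0. ]
t 27.48 tcp [0.5059 0.2237 0.1389] yaw -0.2039 q5 0.417 F [-0.9 -0.5 -0.2] w 0.35
 turn [-0.001   0.0011  0.0002] alt(half turn) yaw d 3.141 | shift before turn [229.6 192.8  83.4] | after turn [229.5 192.7  83.9]
```

View pics/c22.png

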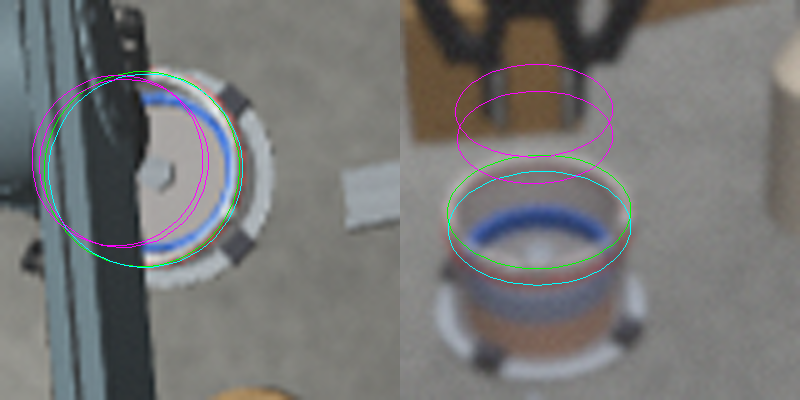

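Call:
move_arm([
  [[0, 0, 0], [12, 10, 0], 35],
  [[0, 0, 0], [22, 18, 0], 35],
  [[0, 0, 0], [26, 22, 0], 35],
  [[0, 0, 0], [26, 22, 0], 35],
  [[0, 0, 0], [26, 22, 0], 35],
  [[0, 0, 0], [26, 22, 0], 35],
  [[0, 0, 0], [26, 22, 0], 35],
  [[0, 0, 0], [26, 22, 10], 35],
  [[0, 0, 0], [22, 18, 20], 35],
  [[0, 0, 0], [12, 10, 25], 35],
  [[0, 0, 0], [5.5, 4.7, 20], 35],
  [[0, 0, 0], [0, 0, 9], 35],
])

```text
time_s: 28.48
tcp_pos: [0.6898, -0.013, 0.0488]
eef_rot: [-3.124, 0.323, 0.013]
wrist_force: [-0.2, 0.1, -0.6]
gripper_width: 0.347
```

Call:
move_arm([
  [[0, 0, 0], [0, 0, 0], 35],
  [[0, 0, 0], [0, 0, 0], 35],
  [[0, 0, 0], [0, 0, 0], 35],
])

```text
time_s: 28.73
tcp_pos: [0.6921, -0.0104, 0.0554]
eef_rot: [-3.124, 0.318, -0.0]
wrist_force: [0.1, 0.2, 0.8]
gripper_width: 0.353
```

Run:
```python
from h import *
plan([.6916,-.0115,.007],-.2041)
b=snap('side','s23')
cv2.imwrite('pics/j23.png',cv2.resize(b[130:250,320:440],None,fx=4,fy=4))
```

```text
t 28.73 tcp [ 0.6921 -0.0104  0.0554] yaw -0.2029 q5 0.026 F [0.1 0.2 0.8] w 0.353
 turn [-0.0012 -0.0001  0.0012] alt(half turn) yaw d 3.14 | shift before turn [-0.3  1.3 48.4] | after turn [-0.3  1.2 48.4]
```

View pics/j23.png

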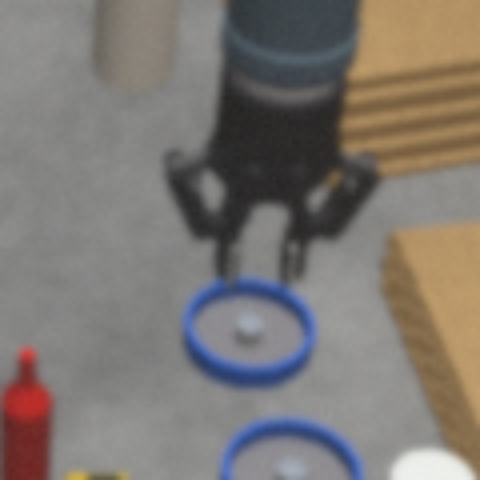

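Call:
move_arm([
  [[0, 0, 0], [-0.3, 1.2, 12], 35],
  [[0, 0, 0], [0, 0, 16], 35],
  [[0, 0, 0], [0, 0, 12], 35],
  [[0, 0, 0], [0, 0, 6], 35],
  [[0, 0, 0], [0, 0, 2], 35],
  [[0, 0, 0], [0, 0, 0], 35],
  [[0, 0, 0], [0, 0, 0], 8],
  [[0, 0, 0], [0, 0, 0], 8],
  [[0, 0, 0], [0, 0, 0], 8],
  [[0, 0, 0], [0, 0, 0], 8],
])

```text
time_s: 29.62
tcp_pos: [0.6919, -0.0124, 0.007]
eef_rot: [-3.124, 0.32, -0.001]
wrist_force: [-0.0, -0.3, 0.3]
gripper_width: 0.183
```

Run:
```python
from h import *
plan([.507,.224,.125],-.2041)
b=snap('side','s24')
cv2.imwrite('pics/j24.png',cv2.resize(b[130:250,320:440],None,fx=4,fy=4))
```

```text
t 29.62 tcp [ 0.6919 -0.0124  0.007 ] yaw -0.204 q5 0.024 F [-0.  -0.3  0.3] w 0.183
 turn [-0.0011 -0.0003  0.0001] alt(half turn) yaw d 3.141 | shift before turn [-228.9 -194.2 -117.9] | after turn [-228.9 -194.  -118. ]
```

View pics/j24.png

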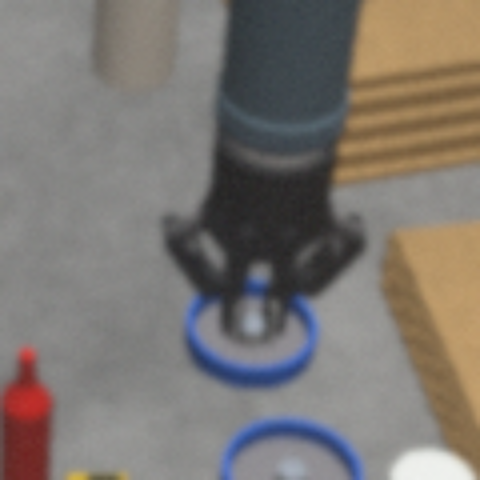

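Call:
move_arm([
  [[0, 0, 0], [0, 0, -10], 8],
  [[0, 0, 0], [0, 0, -25], 8],
  [[0, 0, 0], [0, 0, -30], 8],
  [[0, 0, 0], [-6, -5, -30], 8],
  [[0, 0, 0], [-16, -14, -18], 8],
  [[0, 0, 0], [-24, -20, -5], 8],
  [[0, 0, 0], [-26, -22, 0], 8],
  [[0, 0, 0], [-26, -22, 0], 8],
  [[0, 0, 0], [-26, -22, 0], 8],
  [[0, 0, 0], [-26, -22, 0], 8],
  [[0, 0, 0], [-26, -22, 0], 8],
  [[0, 0, 0], [-22, -19, 0], 8],
])

```text
time_s: 30.67
tcp_pos: [0.5298, 0.1937, 0.1255]
eef_rot: [-3.124, 0.319, 0.001]
wrist_force: [-0.2, 1.0, -1.0]
gripper_width: 0.18
```

Call:
move_arm([
  [[0, 0, 0], [-17, -14, 0], 8],
  [[0, 0, 0], [-10, -8, 0], 8],
  [[0, 0, 0], [-4, -4, 0], 8],
  [[0, 0, 0], [0, 0, 0], 8],
  [[0, 0, 0], [0, 0, 0], 8],
  [[0, 0, 0], [0, 0, 0], 8],
  [[0, 0, 0], [0, 0, 0], 8],
])

```text
time_s: 31.25
tcp_pos: [0.5074, 0.2229, 0.1247]
eef_rot: [-3.124, 0.322, 0.001]
wrist_force: [1.0, -0.3, -1.8]
gripper_width: 0.18
```

```bash
python3 chk.py 25 .018 .007
```

```text
t 31.35 tcp [0.5071 0.223  0.1246] yaw -0.2053 q5 0.417 F [0.2 0.4 0. ] w 0.176
 turn [-0.0008  0.001  -0.0012] alt(half turn) yaw d -3.14 | shift before turn [-0.3 -0.9  0. ] | after turn [-0.3 -0.9  0. ]
wheel fit side [0.50500236 0.21072404] 0.26939879722887383
```

View pics/c25.png

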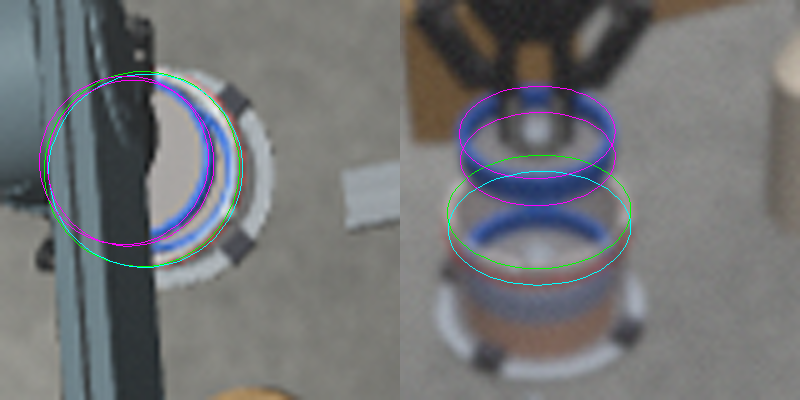

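Call:
move_arm([
  [[0, 0, 0], [-0.3, -0.8, 10], 8],
  [[0, 0, 0], [0, 0, 14], 8],
  [[0, 0, 0], [0, 0, 14], 8],
  [[0, 0, 0], [0, 0, 13], 8],
  [[0, 0, 0], [0, 0, 8], 8],
  [[0, 0, 0], [0, 0, 4], 8],
  [[0, 0, 0], [0, 0, 1], 8],
  [[0, 0, 0], [0, 0, 0], 8],
  [[0, 0, 0], [0, 0, 0], 8],
  [[0, 0, 0], [0, 0, 0], 8],
])

```text
time_s: 32.18
tcp_pos: [0.5069, 0.225, 0.0615]
eef_rot: [-3.124, 0.32, -0.001]
wrist_force: [-0.3, 0.5, -0.9]
gripper_width: 0.18
```

```bash
python3 -c "
from h import *
plan([.507,.224,.057],-.2041)"
```

```text
t 32.18 tcp [0.5069 0.225  0.0615] yaw -0.2039 q5 0.419 F [-0.3  0.5 -0.9] w 0.18
 turn [-0.0016 -0.0004  0.0002] alt(half turn) yaw d 3.141 | shift before turn [0.3 0.9 4.5] | after turn [0.3 0.9 4.5]
```

Call:
move_arm([
  [[0, 0, 0], [0.2, 0.8, 2], 8],
  [[0, 0, 0], [0, 0, 2], 8],
  [[0, 0, 0], [0, 0, 0], 8],
  [[0, 0, 0], [0, 0, 0], 8],
])

```text
time_s: 32.52
tcp_pos: [0.5066, 0.224, 0.057]
eef_rot: [-3.124, 0.32, 0.0]
wrist_force: [0.0, 0.0, -0.3]
gripper_width: 0.18
```

```bash
python3 chk.py 26 .018 .007 |head -2
```

```text
t 32.62 tcp [0.5066 0.224  0.057 ] yaw -0.2039 q5 0.417 F [ 0.5  0.4 -0.1] w 0.179
 turn [-0.0012  0.0003  0.0002] alt(half turn) yaw d 3.141 | shift before turn [ 0.3 -0.1 -0. ] | after turn [ 0.3 -0.1  0. ]
```

View pics/c26.png

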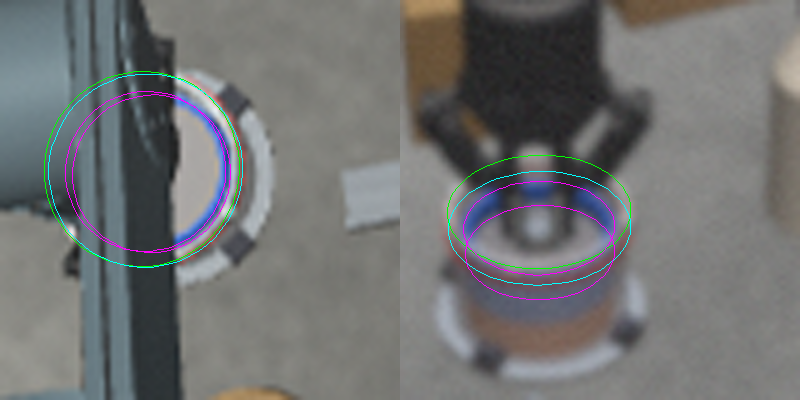

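Call:
move_arm([
  [[0, 0, 0], [0, 0, 0], 28],
  [[0, 0, 0], [0, 0, 0], 28],
  [[0, 0, 0], [0, 0, 0], 28],
  [[0, 0, 0], [0, 0, -4], 28],
  [[0, 0, 0], [0, 0, -6], 28],
  [[0, 0, 0], [0, 0, -10], 28],
  [[0, 0, 0], [0, 0, -25], 28],
  [[0, 0, 0], [0, 0, -35], 28],
  [[0, 0, 0], [0, 0, -35], 28],
  [[0, 0, 0], [0, 0, -35], 28],
  [[0, 0, 0], [0, 0, -30], 28],
  [[0, 0, 0], [-10, 20, 0], 28],
])

```text
time_s: 33.62
tcp_pos: [0.4978, 0.2085, 0.2451]
eef_rot: [-3.119, 0.317, -0.022]
wrist_force: [2.1, -1.1, 0.9]
gripper_width: 0.276
```

Call:
move_arm([
  [[0, 0, 0], [-15, 30, 0], 28],
  [[0, 0, 0], [-15, 30, 0], 28],
  [[0, 0, 0], [-15, 30, 0], 28],
  [[0, 0, 0], [-15, 30, 0], 28],
  [[0, 0, 0], [-10, 20, 0], 28],
  [[0, 0, 0], [0, 0, 0], 28],
  [[0, 0, 0], [0, 0, 0], 28],
  [[0, 0, 0], [0, 0, 0], 28],
])

```text
time_s: 34.28
tcp_pos: [0.3963, 0.0834, 0.2377]
eef_rot: [-3.124, 0.321, -0.002]
wrist_force: [-0.2, 0.9, 0.9]
gripper_width: 0.279
```

Run:
```python
from h import *
print(r.get_obs()['time_s'],r.get_obs()['tcp_pos'])
a=snap('top','t27');b=snap('side','s27')
cv2.imwrite('pics/e1.png',cv2.resize(a[105:285,180:460],None,fx=2.85,fy=2.85,interpolation=cv2.INTER_CUBIC))
cv2.imwrite('pics/e2.png',cv2.resize(b[90:320,220:450],None,fx=2.6,fy=2.6,interpolation=cv2.INTER_CUBIC))
```

```text
34.2833 [0.39634724 0.0833858  0.23765694]
```

View pics/e1.png

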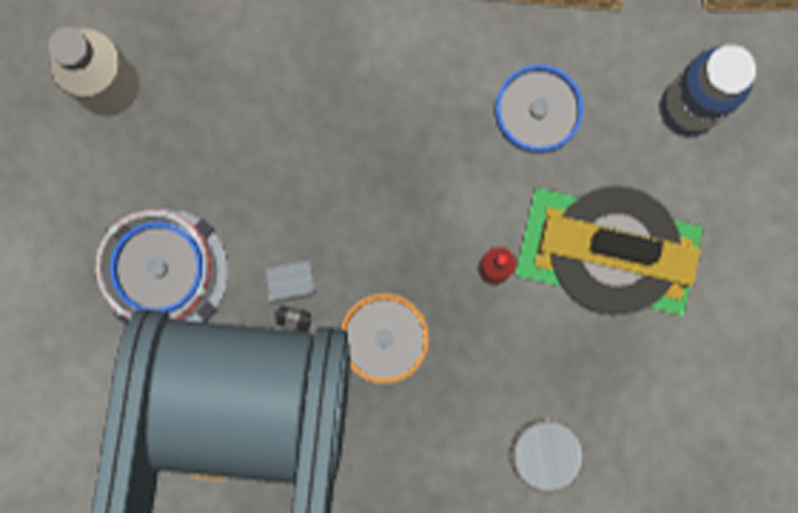

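View pics/e2.png

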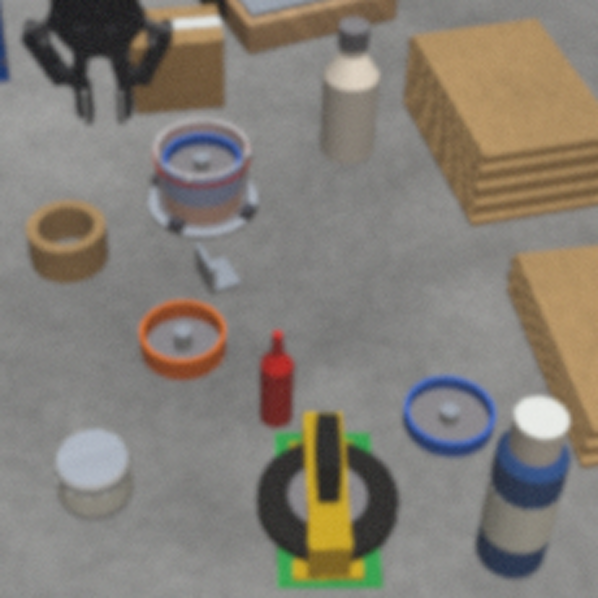

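```bash
python3 -c "
from workcell import r
print(r.sign_off(), r.get_obs()['time_s'])"
```

```text
the job is handed in; nothing more can be done
the job is handed in; nothing more can be done
```

The job is done and handed in at about 34 s. I pulled the cap straight up off the tube with the yellow puller. The puller is back on its green mat with its grip within about 1 mm of where it started, and the cap looks level in it. I then stacked one orange wheel and two blue wheels in the tube: 26 + 18 + 18 = 62 mm.

**Last checks:**
- **Stack:** the final pictures show the wheels lying flat in the tube with the top one at the red line. The gripper height agreed with this when the top wheel was set down: its underside was at 50 mm above the bench, so its top was at 68 mm.
- **Other things:** the spare orange wheel, the spare blue wheel and the other things I could see look unmoved. The arm hid most of the tape in the final top picture, but it looks in place in the side picture. The carton shows only partly in the final pictures. The bin lies outside those close-ups, so I did not look at it again.
- **Forces:** the wrist force stayed within about 6 N in every reading, and the fingers never touched the cap.

**Disagreements:** the two cameras differed by about 3 mm in y and 1–3 mm in x, so I used their mean. I also moved the first wheel about 8 mm off the tube's centre because I had measured while the arm was still settling. I corrected that before lowering it. No check failed.

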